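# Line up the glass moulds by size

### The job

Line up the four steel moulds in order of size on the row of four round wooden pads, one to each pad: the largest on the pad next to the grey pail, then ever smaller, the smallest at the end by the brick, each standing upright and centred on its pad. Set them down gently, without dropping them or tipping them over, and leave the little amber vase standing where it is.

Things in the scene. Friction and masses are not known exactly. Their poses are not given: they have to be found in the camera images.
- mould_a: the largest of four plain steel moulds: an upright round open-topped cup with straight sides, 64 mm outer diameter, 90 mm tall, wall 6 mm, floor 12 mm; loose, standing on the table. Origin at the centre of its underside, z up along its axis.
- mould_b: the second largest of four plain steel moulds: an upright round open-topped cup with straight sides, 54 mm outer diameter, 75 mm tall, wall 6 mm, floor 12 mm; loose, standing on the table. Origin at the centre of its underside, z up along its axis.
- mould_c: the third largest of four plain steel moulds: an upright round open-topped cup with straight sides, 44 mm outer diameter, 60 mm tall, wall 6 mm, floor 12 mm; loose, standing on the table. Origin at the centre of its underside, z up along its axis.
- mould_d: the smallest of four plain steel moulds: an upright round open-topped cup with straight sides, 34 mm outer diameter, 45 mm tall, wall 6 mm, floor 12 mm; loose, standing on the table. Origin at the centre of its underside, z up along its axis.
- pad0: one of four equal round dark wooden pads, 74 mm across and 5 mm thick, fixed in a straight row 110 mm apart on a 12 mm thick metal slab on the table (an end pad); the pads follow along the row in the order pad0, pad1, pad2, pad3. Origin at the centre of its underside, so its top is 5 mm above the origin (17 mm above the table).
- pad1: one of four equal round dark wooden pads, 74 mm across and 5 mm thick, fixed in a straight row 110 mm apart on a 12 mm thick metal slab on the table (an inner pad); the pads follow along the row in the order pad0, pad1, pad2, pad3. Origin at the centre of its underside, so its top is 5 mm above the origin (17 mm above the table).
- pad2: one of four equal round dark wooden pads, 74 mm across and 5 mm thick, fixed in a straight row 110 mm apart on a 12 mm thick metal slab on the table (an inner pad); the pads follow along the row in the order pad0, pad1, pad2, pad3. Origin at the centre of its underside, so its top is 5 mm above the origin (17 mm above the table).
- pad3: one of four equal round dark wooden pads, 74 mm across and 5 mm thick, fixed in a straight row 110 mm apart on a 12 mm thick metal slab on the table (an end pad); the pads follow along the row in the order pad0, pad1, pad2, pad3. Origin at the centre of its underside, so its top is 5 mm above the origin (17 mm above the table).
- pail: grey round open empty metal pail, 80 mm across at the foot, 100 mm at the rim, 100 mm tall, fixed on the table in line with the row beyond one end of it (130 mm from the centre of the nearest pad); beyond the other end stands a plain reddish-brown brick (75 x 60 x 60 mm) instead. Which end is which varies. Origin at the centre of its underside.
- vase: small amber glass bud vase, 38 mm across and 64 mm tall, loose, standing on the table between the moulds. Origin at the centre of its underside.
Not all that is in view belongs to the job. Leave any pink look-alike of the mould_d alone.

How it is judged (in metres and radians):
At the end, for the whole second after the job is handed in: Counted from the pail, the four pads carry the moulds from largest to smallest, each within 12 mm of its pad's centre, resting on the pad, upright within 0.1 rad and at rest; the vase stands upright within 15 mm of where it was (((horizontal distance between pail and pad0 below 0.2 m and horizontal distance between mould_a and pad0 below 0.012 m and z of mould_a in the frame of pad0 between 0.002 and 0.009 m and angle between each of mould_a, mould_b, mould_c, mould_d's own z axis and vertical below 0.1 rad and linear speed of each of mould_a, mould_b, mould_c, mould_d below 0.02 m/s and horizontal distance between mould_b and pad1 below 0.012 m and z of mould_b in the frame of pad1 between 0.002 and 0.009 m and horizontal distance between mould_c and pad2 below 0.012 m and z of mould_c in the frame of pad2 between 0.002 and 0.009 m and horizontal distance between mould_d and pad3 below 0.012 m and z of mould_d in the frame of pad3 between 0.002 and 0.009 m) or (horizontal distance between pail and pad3 below 0.2 m and horizontal distance between mould_a and pad3 below 0.012 m and z of mould_a in the frame of pad3 between 0.002 and 0.009 m and angle between each of mould_a, mould_b, mould_c, mould_d's own z axis and vertical below 0.1 rad and linear speed of each of mould_a, mould_b, mould_c, mould_d below 0.02 m/s and horizontal distance between mould_b and pad2 below 0.012 m and z of mould_b in the frame of pad2 between 0.002 and 0.009 m and horizontal distance between mould_c and pad1 below 0.012 m and z of mould_c in the frame of pad1 between 0.002 and 0.009 m and horizontal distance between mould_d and pad0 below 0.012 m and z of mould_d in the frame of pad0 between 0.002 and 0.009 m)) and distance of vase from where it was at the start of the episode below 0.015 m and angle between vase's own z axis and vertical below 0.2 rad); the robot touches nothing.
It fails at once if a mould is tipped over (more than 0.7 rad) (angle between any of mould_a, mould_b, mould_c, mould_d's own z axis and vertical above 0.7 rad).
It fails at once if a mould is dropped: it falls free of the fingers at over 0.8 m/s (a fall of about 33 mm) ((linear speed of mould_a above 0.8 m/s and contact force between mould_a and the fingers below 0.3 N) or (linear speed of mould_b above 0.8 m/s and contact force between mould_b and the fingers below 0.3 N) or (linear speed of mould_c above 0.8 m/s and contact force between mould_c and the fingers below 0.3 N) or (linear speed of mould_d above 0.8 m/s and contact force between mould_d and the fingers below 0.3 N)).
It fails at once if the vase is shifted by more than 15 mm or tipped (distance of vase from where it was at the start of the episode above 0.015 m or angle between vase's own z axis and vertical above 0.4 rad).
It also fails if it takes over 99 s, if anything falls off the work surface, if the arm or the gripper's body presses on something with over 40 N, if the wrist force passes 120 N, or if a joint passes its speed limit or range.

### The arm

A 6-joint arm with a two-finger parallel gripper is mounted at the origin on the work surface. World frame = base frame: x ahead of the robot, y to its left, z up, the work surface at z = 0. Lengths are in m, angles in degrees, forces in N, time in s.
With the tool pointing down it reaches from about 0.375 to 0.75 m from the base axis. Payload 9 kg.
Tool frame: the origin (TCP) lies midway between the tips of the shut fingers; the grasp point (between the pads) lies 19 mm behind it (arm.tcp_to_grasp is the distance from the TCP to the grasp point, in m); x points along the fingers, y is the direction in which the jaws open and shut, and the axes are right-handed (so a half turn about x gives the same grasp; the last joint's range is limited). The gripper opens to 85 mm and grips with 20 to 120 N. Pads are 22 mm wide; open, the fingers measure 114 mm over their backs; the gripper's body (76 mm by 85 mm) begins 54 mm behind the grasp point. The pads swing forward as they close: fully open they stand 13 mm farther back than shut.
Start: joints at [55.881, 5.964, 5.575, 89.605, 0, 77.527], TCP at [0.221, 0.558, 0.231] pointing down, gripper open.
Joint ranges: [-171.21, 171.21], [-48.23, 106.86], [-62.78, 66.21], [-105.2, 120.99], [-86.42, 89.51], [-180, 180]. Speed limits (degrees/s): [127.2, 127.2, 147.25, 180, 180, 180].

### API

Orientations are given as [roll, pitch, yaw] about the fixed x, y, z axes, in that order (R = Rz(yaw) Ry(pitch) Rx(roll)).
In Python, from rig import arm, vision gives the robot as it stands. The module is installed in compiled form; this text tells all that it offers.
- The arm moves only by the tool servo_tool, never from a script. Its argument "deltas" is a list of rows, each a list of 3 entries, a list of its own where there are three numbers: the shift along the tool's x, y, z each as a share of 0.1 m, from -1 to 1, then the turn, a rotation vector about the tool's x, y, z each as a share of pi rad, from -1 to 1, then the gripper's target within -1 to 1 (fully open at 1, half-way at 0, shut at -1). A call has exactly 5 rows; each row shifts and turns the commanded pose from where the row before left it, along the tool's axes as they then stand; what a row does not reach is not made up. A row lasts 1/8 s, in which the tool goes at most 62.5 mm and 10.7 degrees, less where a joint would pass 70% of its speed; a pose out of reach is approached as far as the arm can. A call with a number of a shift or a turn outside -1 to 1 is refused whole. A call with a gripper value outside its range is refused whole. The fingers move at their own pace and stop on an object; the grip force is fixed at half the most. Time passes only in rows, so rows that do not move let the fingers close, or fill a call up. It gives the time, the measured TCP pose, the force and the opening at its end, in the units of the state.
- arm.state(): the state, without advancing time (a new reading comes with each control period).
- vision.read_camera(name): name is "scene" or "side" or "wrist"; returns the picture (384x512x3 uint8, red, green, blue); there is no depth.
- vision.camera_params(name): a dict with "fovy" (degrees; the focal length in pixels is half the picture's height over the tangent of half this angle, whatever the lens; pixels are square), "cx", "cy" (the principal point, pixels), "dist" ([k1, k2, p1, p2, k3] as OpenCV has them; the pictures are not rectified), "T" (4x4, takes a point from camera to world coordinates); the wrist camera has in their place "tool_from_camera" (4x4, takes a point from camera to tool coordinates, whose origin is the TCP and whose axes are the tool frame's). Camera axes: x right, y up, looking along -z (the intrinsics and any distortion apply to the point x, -y, -z); pixel columns grow to the right and rows downward; lengths in m; the calibration is good to about 2 mm. A picture is of the moment at which its call begins: read the wrist's pose just before it. camera_params takes no time and is no camera call.
- arm.sign_off(): hands the job in, once; it reports no verdict.
The state is a dict: "time": time; "qpos": joint angles; "dq": joint speeds; "effort": joint torques, N m; "tool_pos": TCP position; "tcp_rot": TCP orientation; "force": force on the tool from outside, world axes, zero at the start; "wrist_torque": the same for the moment, N m; "opening": finger opening in m.
Only numpy, scipy, OpenCV 4.12 (cv2) and the standard library are available. Lean on these libraries where they do the work, as an engineer would, in place of code of your own. Each camera call takes 0.05 s, during which the arm holds its last target.

## Working session

There is one attempt and no reset: what is moved stays moved. The work goes in short steps, Python scripts to look and compute and a tool call to move; the robot and the scene stay as the last step left them, time stands still between calls to the robot, and variables do not carry over. Pictures are saved under pics/ and viewed, and the job is handed in when it is done.

Besides the shell and the picture viewer there is one more tool, called after "Call:" in YAML: its name, and indented under it one key for each argument. servo_tool: Moves the arm, as the interface text tells. Its arguments: {"type":"object","properties":{"deltas":{"type":"array"}},"required":["deltas"]}

```bash
mkdir -p pics; ls; python3 - <<'E'
from rig import arm, vision
import cv2, numpy as np
np.set_printoptions(precision=4,suppress=True)
print(arm.state(), arm.tcp_to_grasp)
for n in ["scene","side","wrist"]:
    im=vision.read_camera(n); cv2.imwrite(f"pics/{n}0.png",im[:,:,::-1])
    print(n,vision.camera_params(n))
E
```

```text
pics
{'time': 0.0, 'qpos': array([55.8815,  5.9989,  5.5266, 89.6047, -0.0012, 77.5257]), 'dq': array([-0.0516,  0.0189,  0.0047, -0.0578, -0.0375, -0.0058]), 'effort': array([  0.0015, -55.6934,  50.3648,   0.0167,  -0.0002,   0.    ]), 'tool_pos': array([0.2211, 0.5574, 0.2305]), 'tcp_rot': array([-101.5739,   89.923 , -123.218 ]), 'force': array([ 0.0085, -0.1567, -0.5655]), 'wrist_torque': array([-0.0338,  0.0084,  0.0007]), 'opening': 0.08525513228478598} 0.0187
scene {'fovy': 47.30993540824265, 'cx': 243.93513497297772, 'cy': 189.49295607787803, 'dist': array([-0.0713,  0.    ,  0.    ,  0.    ,  0.    ]), 'T': array([[ 0.2111, -0.7476,  0.6298,  1.1789],
       [ 0.9774,  0.1678, -0.1284, -0.1494],
       [-0.0097,  0.6426,  0.7661,  0.8278],
       [ 0.    ,  0.    ,  0.    ,  1.    ]])}
side {'fovy': 55.145959437554254, 'cx': 251.89762952954945, 'cy': 191.85212351239667, 'dist': array([-0.0228,  0.    ,  0.    ,  0.    ,  0.    ]), 'T': array([[-0.9183,  0.2969, -0.2621,  0.2838],
       [-0.3959, -0.7005,  0.5937,  0.5159],
       [-0.0073,  0.649 ,  0.7608,  0.7563],
       [ 0.    ,  0.    ,  0.    ,  1.    ]])}
wrist {'fovy': 59.085220254290974, 'cx': 258.86315436270854, 'cy': 190.00294597920515, 'dist': array([-0.0466,  0.    ,  0.    ,  0.    ,  0.    ]), 'tool_from_camera': array([[ 0.0005,  0.2856, -0.9584, -0.1422],
       [ 1.    ,  0.001 ,  0.0008,  0.0009],
       [ 0.0012, -0.9584, -0.2856, -0.073 ],
       [ 0.    ,  0.    ,  0.    ,  1.    ]])}
```

View pics/scene0.png

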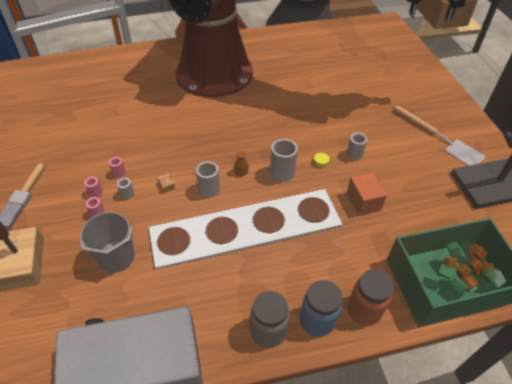

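View pics/side0.png

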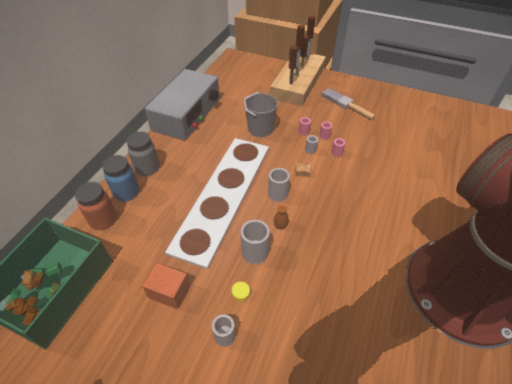

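View pics/wrist0.png

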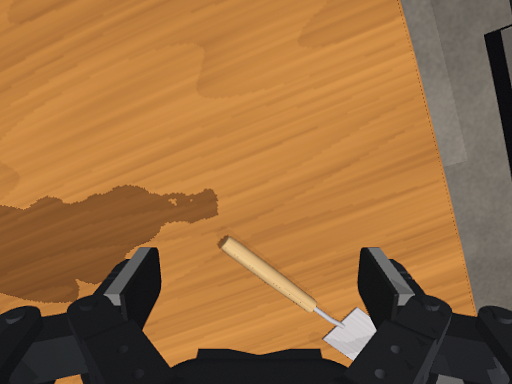

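The scene view shows grey moulds near (207,179), (284,160), (357,147) and (125,188), with pink look-alikes around the last one. The vase is at (241,163), the pail at (110,240), the brick at (366,193), and the pads run from (173,241) to (314,209). Next I'll enlarge these areas.

```bash
cat > h.py <<'E'
import numpy as np, cv2
from scipy.optimize import least_squares
np.set_printoptions(precision=4,suppress=True)
from rig import arm, vision
def K(p):
    f=192/np.tan(np.radians(p["fovy"])/2)
    return np.array([[f,0,p["cx"]],[0,f,p["cy"]],[0,0,1]])
def ray(p,T,uv):
    n=cv2.undistortPoints(np.array([[uv]],float),K(p),p["dist"])[0,0]
    d=T[:3,:3]@np.array([n[0],-n[1],-1]); return T[:3,3],d/np.linalg.norm(d)
def proj(p,T,X):
    X=np.atleast_2d(X); c=(X-T[:3,3])@T[:3,:3]
    c=c*[1,-1,-1]
    return cv2.projectPoints(c.reshape(-1,1,3),np.zeros(3),np.zeros(3),K(p),p["dist"])[0].reshape(-1,2)
def atz(p,T,uv,z):
    o,d=ray(p,T,uv); return o+d*(z-o[2])/d[2]
def tri(rs):
    A=np.zeros((3,3));b=np.zeros(3)
    for o,d in rs:
        P=np.eye(3)-np.outer(d,d);A+=P;b+=P@o
    X=np.linalg.solve(A,b)
    return X,[np.linalg.norm((np.eye(3)-np.outer(d,d))@(X-o)) for o,d in rs]
def crop(src,dst,x0,y0,x1,y1,s):
    im=cv2.imread(src)[y0:y1,x0:x1]; im=cv2.resize(im,None,fx=s,fy=s,interpolation=cv2.INTER_CUBIC)
    st=10
    for x in range((x0//st+1)*st,x1,st):
        cv2.line(im,(int((x-x0)*s),0),(int((x-x0)*s),6 if x%50 else 16),(0,255,255),1)
        if x%20==0: cv2.putText(im,str(x),(int((x-x0)*s)-10,28),0,.4,(0,255,255),1)
    for y in range((y0//st+1)*st,y1,st):
        cv2.line(im,(0,int((y-y0)*s)),(6 if y%50 else 16,int((y-y0)*s)),(0,255,255),1)
        if y%20==0: cv2.putText(im,str(y),(18,int((y-y0)*s)+4),0,.4,(0,255,255),1)
    cv2.imwrite(dst,im)
E
python3 - <<'E'
from h import *
crop("pics/scene0.png","pics/s_a.png",80,130,240,250,5)
crop("pics/scene0.png","pics/s_b.png",220,120,380,240,5)
crop("pics/side0.png","pics/d_a.png",220,90,360,210,5)
crop("pics/side0.png","pics/d_b.png",160,180,320,360,3.3)
E
```

```text
(no output)
```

View pics/s_a.png

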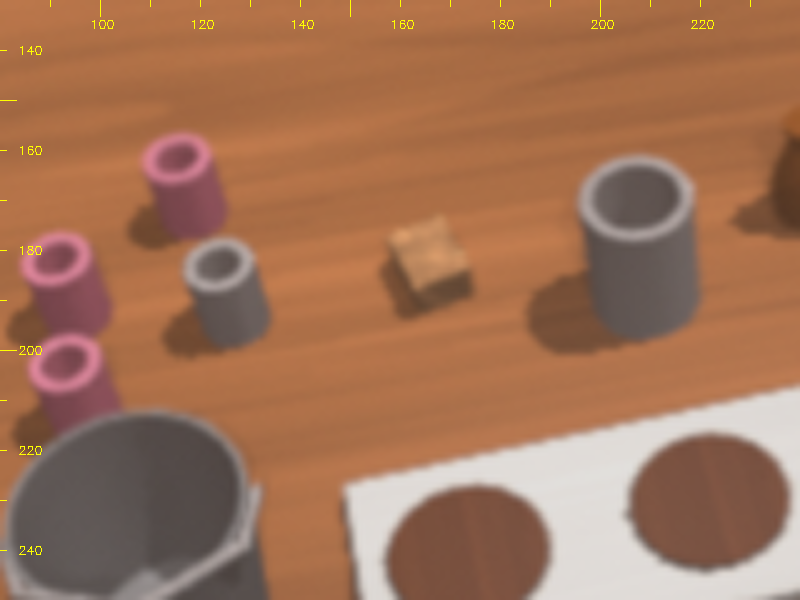

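View pics/s_b.png

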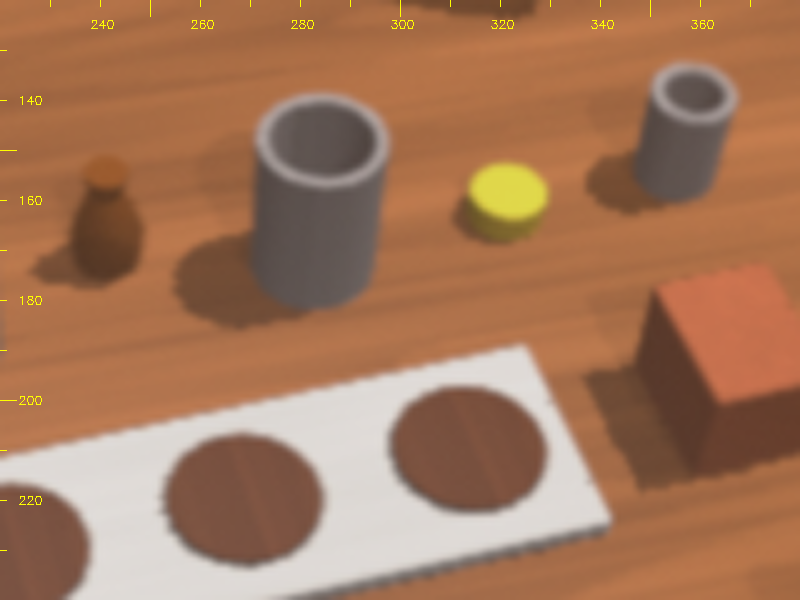

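View pics/d_a.png

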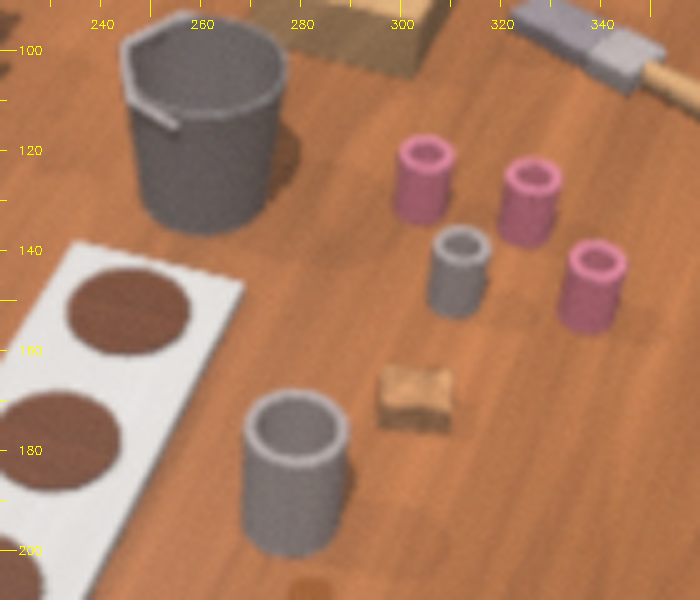

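View pics/d_b.png

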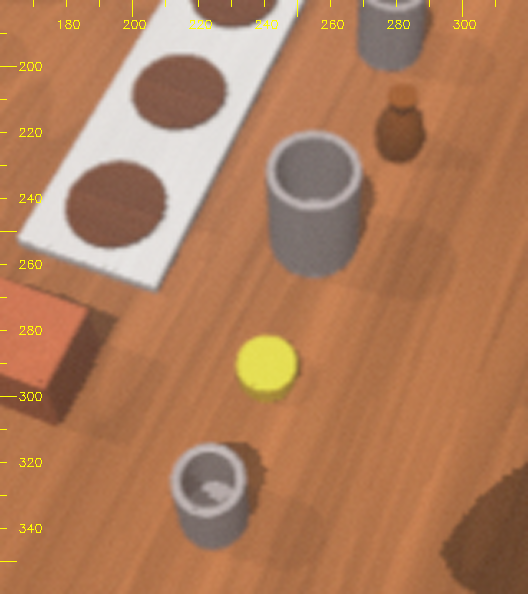

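Rim extrema (left, right, top, bottom px) read from the crops:

| Object | Scene | Side |
|---|---|---|
| A | 271.3, 297.7, 138.6, 157.4 | 240, 269, 219.5, 243 |
| B | 195.7, 218.8, 161.3, 178.3 | 269, 289.5, 168, 183.2 |
| C | 350, 367, 132.6, 144.6 | 211.5, 234.5, 314, 336.5 |
| D | 117, 131, 177.8, 188.2 | 306.7, 318, 135.2, 143.5 |

I'll fit a 3D circle to each of these, and to the pads.

```bash
python3 - <<'E'
from h import *
crop("pics/scene0.png","pics/s_c.png",140,190,340,270,4)
P={n:vision.camera_params(n) for n in("scene","side")}
a=np.linspace(0,2*np.pi,180)
def ext(n,x,y,z,r):
    q=proj(P[n],P[n]["T"],np.c_[x+r*np.cos(a),y+r*np.sin(a),z+0*a])
    return np.array([q[:,0].min(),q[:,0].max(),q[:,1].min(),q[:,1].max()])
M={"A":([271.3,297.7,138.6,157.4],[240,269,219.5,243]),
"B":([195.7,218.8,161.3,178.3],[269,289.5,168,183.2]),
"C":([350,367,132.6,144.6],[211.5,234.5,314,336.5]),
"D":([117,131,177.8,188.2],[306.7,318,135.2,143.5]),
"padbrick":([298,329.5,197,222],[179,210.5,228,254.5]),
"padbrick+1":([253,284.5,206.5,232.5],[200,228.5,196.5,219.5]),
"padpail":([157,190,227,255.5],[233.3,258.5,143.3,161])}
for k,(s,d) in M.items():
    f=lambda v:np.r_[ext("scene",*v)-s,ext("side",*v)-d]
    r=least_squares(f,[.5,0,.05,.03]); print(k,r.x*1000,r.fun.round(1))
# vase base/top
for nm,u,v in (("vase top",(241,154.5),(281.5,209)),("vase base",(241,174.5),(281,226.5))):
    X,e=tri([ray(P["scene"],P["scene"]["T"],u),ray(P["side"],P["side"]["T"],v)]);print(nm,X*1000,e)
for nm,u,v in (("pinkR",(116,161.5),(305.2,120.5)),("pinkL",(91.5,181.5),(326.5,125.5)),("pinkdown",(116,161.5),(339,245.5/1-101)),("pinkx",(93,203),(305.2,120.5))):
    X,e=tri([ray(P["scene"],P["scene"]["T"],u),ray(P["side"],P["side"]["T"],v)]);print(nm,X*1000,e)
E
```

```text
A [464.4179  96.2618  88.381   31.5365] [-0.3 -0.3 -0.  -0.3 -0.1 -0.3 -0.1  0.4]
B [477.9313 -94.511   71.5709  26.6522] [-0.2 -0.6 -0.2 -0.4 -0.7 -0.2  0.2  0.4]
C [443.0915 300.0554  57.3047  21.8296] [-0.4 -0.2 -0.  -0.2 -0.1 -0.3  0.1  0.2]
D [ 448.2619 -293.9809   40.9982   16.726 ] [-0.3 -0.3 -0.3 -0.2 -0.5 -0.2  0.6 -0. ]
padbrick [604.2746 132.4042  14.877   37.0127] [-0.5 -0.2 -0.3 -0.1 -0.2 -0.5  0.3  0.1]
padbrick+1 [607.9998  23.4496  13.0011  36.6066] [-0.5 -0.1 -0.1 -0.2 -0.3 -0.3  0.4 -0. ]
padpail [ 618.3406 -197.6694   11.4317   37.1336] [-0.6 -0.2 -0.1 -0.5 -0.6 -0.5  0.5  0.3]
vase top [437.1092  -4.5226  60.9149] [np.float64(0.00045151718866878797), np.float64(0.0004515171886687561)]
vase base [435.4004  -5.9512 -13.2286] [np.float64(0.0012303521243924968), np.float64(0.0012303521243924246)]
pinkR [ 466.8392 -286.0666  121.0225] [np.float64(0.010933853285392012), np.float64(0.010933853285392078)]
pinkL [ 427.0307 -371.083    41.5408] [np.float64(0.00040830674649342414), np.float64(0.00040830674649328227)]
pinkdown [ 370.5285 -310.2494   37.3156] [np.float64(0.0015110483315107716), np.float64(0.0015110483315106873)]
pinkx [ 494.0487 -367.9239   41.0911] [np.float64(0.0014492352339195685), np.float64(0.0014492352339195212)]
```

View pics/s_c.png

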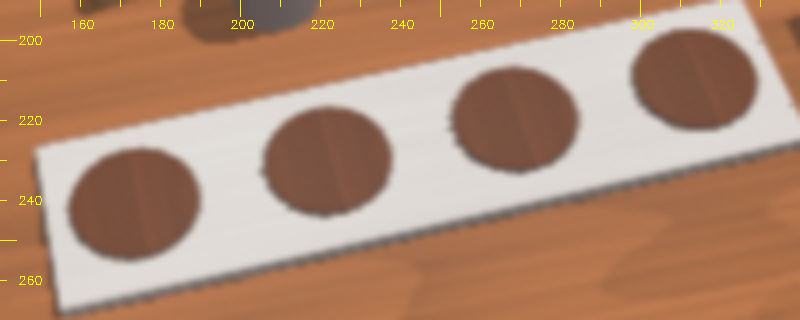

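```bash
python3 - <<'E'
from h import *
P={n:vision.camera_params(n) for n in("scene","side")}
a=np.linspace(0,2*np.pi,180)
def ext(n,x,y,z,r):
    q=proj(P[n],P[n]["T"],np.c_[x+r*np.cos(a),y+r*np.sin(a),z+0*a])
    return np.array([q[:,0].min(),q[:,0].max(),q[:,1].min(),q[:,1].max()])+.5
M={"A":([271.3,297.7,138.6,157.4],[240,269,219.5,243],.09,.032),
"B":([195.7,218.8,161.3,178.3],[269,289.5,168,183.2],.075,.027),
"C":([350,367,132.6,144.6],[211.5,234.5,314,336.5],.06,.022),
"D":([117,131,177.8,188.2],[306.7,318,135.2,143.5],.045,.017),
"padbrick":([298,329.5,197,222],[179,210.5,228,254.5],.017,.037),
"padbrick+1":([253,284.5,206.5,232.5],[200,228.5,196.5,219.5],.017,.037),
"padpail":([157,190,227,255.5],[233.3,258.5,143.3,161],.017,.037)}
for k,(s,d,z,R) in M.items():
    f=lambda v:np.r_[ext("scene",*v)-s,ext("side",*v)-d]
    r=least_squares(f,[.5,0,.05,.03]); print(k,r.x*1000,r.fun.round(1))
    r1=least_squares(lambda v:ext("scene",*v,z,R)-s,[.5,0]);r2=least_squares(lambda v:ext("side",*v,z,R)-d,[.5,0]); print("    fixed z scene,side:",r1.x*1000,r2.x*1000)
E
```

```text
A [465.0505  95.6852  90.0327  31.5135] [ 0.1  0.1  0.2 -0.   0.2  0.  -0.3  0.1]
    fixed z scene,side: [464.6771  95.5043] [465.222   95.8548]
B [478.7375 -94.9896  73.5261  26.6217] [ 0.1 -0.3  0.1 -0.2 -0.4  0.1  0.   0.2]
    fixed z scene,side: [480.3665 -94.8829] [478.1831 -94.1226]
C [443.5803 299.4907  58.9116  21.8158] [ 0.1  0.3  0.2 -0.   0.2  0.1 -0.1 -0. ]
    fixed z scene,side: [444.2102 298.4817] [443.5243 300.0427]
D [ 449.3226 -294.1722   43.3423   16.6988] [-0.1 -0.  -0.1  0.  -0.2  0.1  0.4 -0.3]
    fixed z scene,side: [ 451.0053 -293.7587] [ 448.8634 -292.5914]
padbrick [604.676  131.7731  16.8103  36.9759] [-0.1  0.2 -0.1  0.1  0.2 -0.1  0.1 -0.1]
    fixed z scene,side: [604.7677 131.6642] [604.6262 131.9204]
padbrick+1 [608.4954  22.8667  15.076   36.5625] [-0.2  0.3  0.1 -0.1  0.   0.1  0.2 -0.3]
    fixed z scene,side: [609.6659  22.3652] [607.7749  24.2555]
padpail [ 619.0228 -197.9833   13.8682   37.0694] [-0.4  0.   0.1 -0.4 -0.3 -0.2  0.3  0.1]
    fixed z scene,side: [ 621.6117 -197.4187] [ 617.2764 -195.9849]
```

```bash
cat >> h.py <<'E'
from scipy.spatial.transform import Rotation as Ro
def pose():
    s=arm.state(); return s,Ro.from_euler("xyz",s["tcp_rot"],degrees=True).as_matrix(),s["tool_pos"]
def plan(target,yaw=None):
    """yaw: world direction (deg) of jaw axis y; tool x down"""
    s,R,p=pose()
    if yaw is None: Rt=R
    else:
        y=np.array([np.cos(np.radians(yaw)),np.sin(np.radians(yaw)),0]);x=np.array([0,0,-1.])
        Rt=np.c_[x,y,np.cross(x,y)]
    print("t",s["time"],"pos",p,"q",s["qpos"].round(1),"open",s["opening"])
    print("R\n",R)
    print("shift in tool (share)",(R.T@(np.array(target)-p))*10,"shift in final tool",(Rt.T@(np.array(target)-p))*10)
    print("rotvec share",Ro.from_matrix(R.T@Rt).as_rotvec()/np.pi)
E
python3 - <<'E'
from h import *
for y in (0,180): plan([.465,.0957,.231],y)
E
```

```text
t 0.15 pos [0.2212 0.5575 0.2307] q [55.9  6.   5.5 89.6 -0.  77.5] open 0.08517830522073343
R
 [[-0.0005  0.3689  0.9295]
 [-0.0008  0.9295 -0.3689]
 [-1.     -0.001  -0.0002]]
shift in tool (share) [-0.0003 -3.3929  3.9696] shift in final tool [-0.0029  2.4381  4.6179]
rotvec share [0.3797 0.0001 0.0003]
t 0.15 pos [0.2212 0.5575 0.2307] q [55.9  6.   5.5 89.6 -0.  77.5] open 0.08517830522073343
R
 [[-0.0005  0.3689  0.9295]
 [-0.0008  0.9295 -0.3689]
 [-1.     -0.001  -0.0002]]
shift in tool (share) [-0.0003 -3.3929  3.9696] shift in final tool [-0.0029 -2.4381 -4.6179]
rotvec share [-0.6203 -0.0003  0.0002]
```

Call:
servo_tool:
  deltas:
    - [[0,0,0],[0.0543,0,0],1]
    - [[0,0,0],[0.0543,0,0],1]
    - [[0,0,0],[0.0543,0,0],1]
    - [[0,0,0],[0.0543,0,0],1]
    - [[0,0,0],[0.0543,0,0],1]

```text
time: 0.78
tool_pos: [0.2213, 0.5576, 0.231]
tcp_rot: [-51.9, 90.0, -122.7]
force: [-0.7, 0.6, -0.5]
opening: 0.0853
```

Call:
servo_tool:
  deltas:
    - [[0,0,0],[0.0543,0,0],1]
    - [[0,0,0],[0.0543,0,0],1]
    - [[0,0.4,0.5],[0,0,0],1]
    - [[0,0.5,0.5],[0,0,0],1]
    - [[0,0.4,0.5],[0,0,0],1]

```text
time: 1.4
tool_pos: [0.3444, 0.4144, 0.231]
tcp_rot: [32.3, 90.0, -57.7]
force: [0.7, 0.1, 0.3]
opening: 0.0853
```

```bash
python3 - <<'E'
from h import *
plan([.4438,.2992,.15],0)
E
```

```text
t 1.4 pos [0.3444 0.4144 0.231 ] q [ 36.4  -4.7  -5.2  89.5  -0.  126.4] open 0.08534557404378433
R
 [[ 0.      1.     -0.0004]
 [-0.0001 -0.0004 -1.    ]
 [-1.      0.      0.0001]]
shift in tool (share) [0.8101 0.9945 1.1512] shift in final tool [0.81   0.9941 1.1517]
rotvec share [-0.0001  0.     -0.    ]
```

Call:
servo_tool:
  deltas:
    - [[0,0.33,0.38],[0,0,0],1]
    - [[0,0.33,0.38],[0,0,0],1]
    - [[0,0.334,0.39],[0,0,0],1]
    - [[0.4,0,0],[0,0,0],1]
    - [[0,0,0],[0,0,0],1]

```text
time: 2.02
tool_pos: [0.4412, 0.2996, 0.1884]
tcp_rot: [-71.5, 89.7, -161.7]
force: [-0.6, -1.1, 0.3]
opening: 0.0853
```

```bash
cat >> h.py <<'E'
def wcam(fn=None):
    s,R,p=pose(); c=vision.camera_params("wrist"); im=vision.read_camera("wrist")
    T=np.eye(4);T[:3,:3]=R;T[:3,3]=p
    T=T@c["tool_from_camera"]
    if fn: cv2.imwrite(fn,im[:,:,::-1])
    return im,c,T
def overlay(fn,circs):
    im,c,T=wcam(); im=im[:,:,::-1].copy(); im=cv2.resize(im,None,fx=1.5,fy=1.5,interpolation=cv2.INTER_CUBIC)
    a=np.linspace(0,2*np.pi,90)
    for x,y,z,r in circs:
        q=proj(c,T,np.c_[x+r*np.cos(a),y+r*np.sin(a),z+0*a])
        cv2.polylines(im,[((q+.5)*1.5-.5).round().astype(int)],True,(0,255,0),1)
    cv2.imwrite(fn,im)
E
python3 - <<'E'
from h import *
plan([.4438,.2992,.15],0)
overlay("pics/w1.png",[(.4438,.2992,.06,.022),(.4438,.2992,.0,.022)])
E
```

```text
t 2.025 pos [0.4412 0.2996 0.1884] q [ 20.1  -5.6 -10.4  85.4   0.  110.2] open 0.08527543739373905
R
 [[-0.0053  1.     -0.0022]
 [-0.0017 -0.0022 -1.    ]
 [-1.     -0.0053  0.0018]]
shift in tool (share) [0.3836 0.0283 0.003 ] shift in final tool [0.3838 0.0262 0.0038]
rotvec share [-0.0007  0.0006  0.0017]
```

View pics/w1.png

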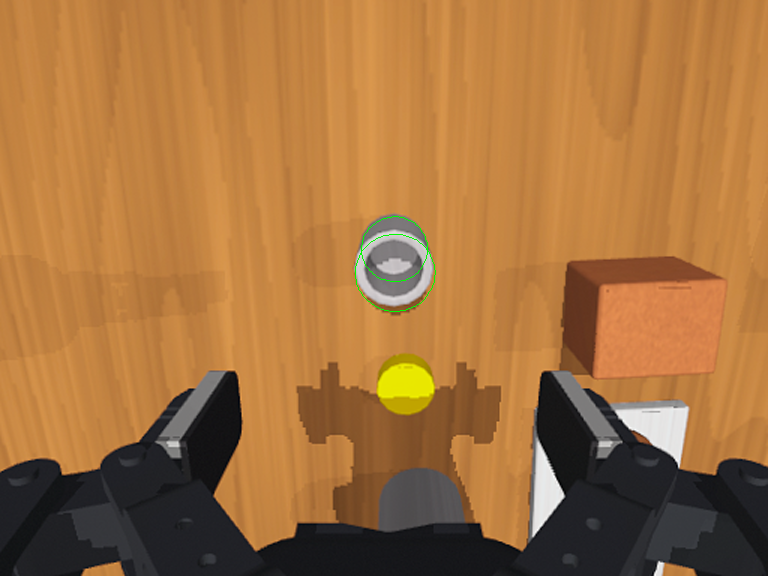

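The overlay fits mould C to about 2 mm: the rim is at (394,268) and the prediction at (395,273). Descending now.

Call:
servo_tool:
  deltas:
    - [[0.4,0.02,0],[0,0,0],1]
    - [[0.4,0,0],[0,0,0],1]
    - [[0.4,0,0],[0,0,0],1]
    - [[0.3,0,0],[0,0,0],1]
    - [[0.1,0,0],[0,0,0],1]

```text
time: 2.7
tool_pos: [0.444, 0.3012, 0.0311]
tcp_rot: [-73.8, 89.9, -163.8]
force: [-0.2, -0.1, 0.8]
opening: 0.0851
```

```bash
python3 - <<'E'
from h import *
plan([.4438,.2995,.02],0)
E
```

```text
t 2.7 pos [0.444  0.3012 0.0311] q [ 20.2  -1.3 -22.9  68.5   0.  110.2] open 0.08512652934287206
R
 [[-0.001   1.      0.0002]
 [-0.0003  0.0002 -1.    ]
 [-1.     -0.001   0.0003]]
shift in tool (share) [ 0.1109 -0.0024  0.0169] shift in final tool [ 0.1109 -0.0025  0.017 ]
rotvec share [0.0001 0.0001 0.0003]
```

Call:
servo_tool:
  deltas:
    - [[0.09,0,0],[0,0,0],1]
    - [[0,0,0],[0,0,0],-1]
    - [[0,0,0],[0,0,0],-1]
    - [[0,0,0],[0,0,0],-1]
    - [[0,0,0],[0,0,0],-1]

```text
time: 3.32
tool_pos: [0.4456, 0.301, 0.0237]
tcp_rot: [115.1, 89.9, 25.0]
force: [-0.3, 1.0, 6.4]
opening: 0.0428
```

Call:
servo_tool:
  deltas:
    - [[0,0,0],[0,0,0],-1]
    - [[0,0,0],[0,0,0],-1]
    - [[0,0,0],[0,0,0],-1]
    - [[0,0,0],[0,0,0],-1]
    - [[0,0,0],[0,0,0],-1]

```text
time: 3.95
tool_pos: [0.4456, 0.301, 0.0237]
tcp_rot: [115.1, 89.9, 25.1]
force: [-0.2, -0.6, 6.2]
opening: 0.0431
```

```bash
python3 - <<'E'
from h import *
plan([.6094,.0223,.15],0)
overlay("pics/w2.png",[(.4438,.2992,.06,.022)])
E
```

```text
t 3.95 pos [0.4456 0.301  0.0237] q [ 20.1  -0.9 -23.3  67.5   0.  110.2] open 0.043079454979041504
R
 [[ 0.0019  1.     -0.0011]
 [ 0.0009 -0.0011 -1.    ]
 [-1.      0.0019 -0.0009]]
shift in tool (share) [-1.262   1.6435  2.7844] shift in final tool [-1.2627  1.6379  2.7874]
rotvec share [-0.0004 -0.0003 -0.0006]
```

View pics/w2.png

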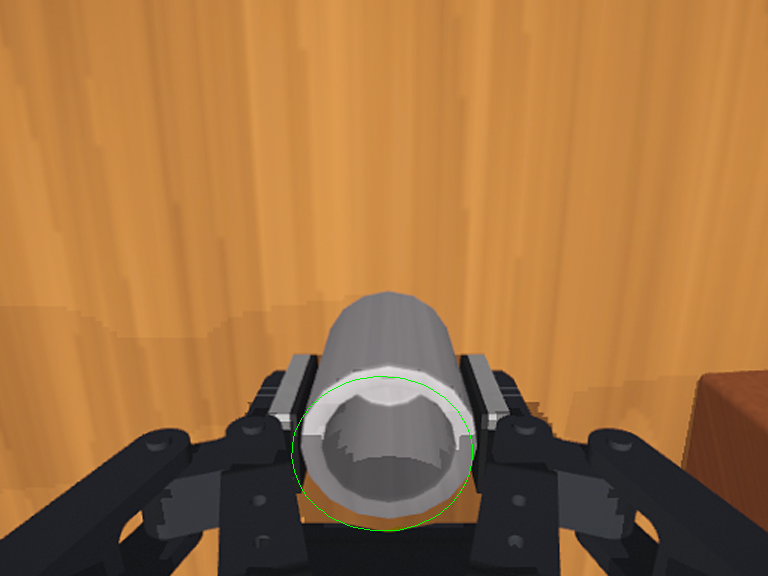

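Call:
servo_tool:
  deltas:
    - [[-0.1,0,0],[0,0,0],-1]
    - [[-0.4,0,0],[0,0,0],-1]
    - [[-0.4,0,0],[0,0,0],-1]
    - [[-0.3,0.1,0.2],[0,0,0],-1]
    - [[0,0.25,0.45],[0,0,0],-1]

```text
time: 4.62
tool_pos: [0.481, 0.2364, 0.146]
tcp_rot: [106.6, 89.7, 16.7]
force: [0.9, -0.6, -2.0]
opening: 0.0429
```

Call:
servo_tool:
  deltas:
    - [[0,0.25,0.45],[0,0,0],-1]
    - [[0,0.25,0.45],[0,0,0],-1]
    - [[0,0.25,0.45],[0,0,0],-1]
    - [[0,0.25,0.45],[0,0,0],-1]
    - [[0,0.24,0.28],[0,0,0],-1]

```text
time: 5.25
tool_pos: [0.604, 0.0252, 0.1428]
tcp_rot: [50.8, 90.0, -39.4]
force: [0.7, 0.7, -1.2]
opening: 0.0427
```

Call:
servo_tool:
  deltas:
    - [[0,0.02,0.05],[0,0,0],-1]
    - [[0,0,0],[0,0,0],-1]
    - [[0,0,0],[0,0,0],-1]
    - [[0,0,0],[0,0,0],-1]
    - [[0,0,0],[0,0,0],-1]

```text
time: 5.88
tool_pos: [0.6052, 0.0231, 0.1425]
tcp_rot: [115.7, 90.0, 25.7]
force: [0.2, -0.1, -1.7]
opening: 0.0429
```

```bash
python3 - <<'E'
from h import *
plan([.6094,.0213,.0407],0)
overlay("pics/w3.png",[(.6094,.0223,.017,.037),(.6142,-.0876,.017,.037)])
E
```

```text
t 5.875 pos [0.6052 0.0231 0.1425] q [-10.2   7.   -2.5  80.4   0.   79.8] open 0.04288227993025215
R
 [[ 0.0002  1.     -0.0003]
 [ 0.0001 -0.0003 -1.    ]
 [-1.      0.0002 -0.0001]]
shift in tool (share) [1.0175 0.0416 0.018 ] shift in final tool [1.0175 0.0418 0.0179]
rotvec share [-0.0001 -0.     -0.0001]
```

View pics/w3.png

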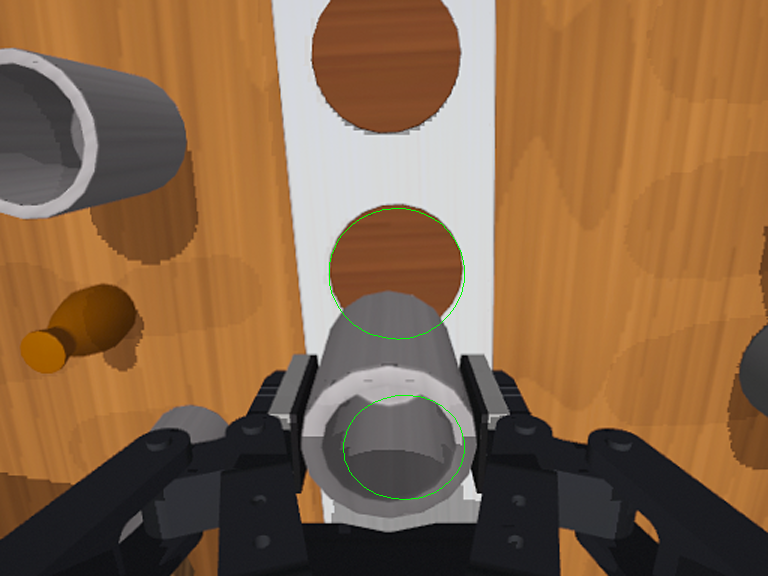

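Call:
servo_tool:
  deltas:
    - [[0.2,0.045,-0.005],[0,0,0],-1]
    - [[0.3,0,0],[0,0,0],-1]
    - [[0.3,0,0],[0,0,0],-1]
    - [[0.12,0,0],[0,0,0],-1]
    - [[0,0,0],[0,0,0],-1]

```text
time: 6.55
tool_pos: [0.6092, 0.0232, 0.0491]
tcp_rot: [-103.4, 89.9, 166.5]
force: [0.3, -0.6, -2.6]
opening: 0.0427
```

Call:
servo_tool:
  deltas:
    - [[0.03,0,0],[0,0,0],-1]
    - [[0.02,0,0],[0,0,0],-1]
    - [[0,0,0],[0,0,0],-1]
    - [[0,0,0],[0,0,0],-1]
    - [[0,0,0],[0,0,0],-1]

```text
time: 7.18
tool_pos: [0.6101, 0.023, 0.0455]
tcp_rot: [94.4, 90.0, 4.3]
force: [-1.0, 0.1, -2.2]
opening: 0.0425
```

Call:
servo_tool:
  deltas:
    - [[0.02,0,0],[0,0,0],-1]
    - [[0.015,0,0],[0,0,0],-1]
    - [[0.01,0,0],[0,0,0],-1]
    - [[0,0,0],[0,0,0],-1]
    - [[0,0,0],[0,0,0],-1]

```text
time: 7.8
tool_pos: [0.6099, 0.023, 0.0409]
tcp_rot: [130.5, 90.0, 40.5]
force: [-0.4, 0.4, -0.9]
opening: 0.0424
```

Call:
servo_tool:
  deltas:
    - [[0.01,0,0],[0,0,0],-1]
    - [[0,0,0],[0,0,0],-1]
    - [[0,0,0],[0,0,0],-1]
    - [[0,0,0],[0,0,0],-1]
    - [[0,0,0],[0,0,0],-1]

```text
time: 8.43
tool_pos: [0.61, 0.023, 0.0408]
tcp_rot: [69.2, 90.0, -20.9]
force: [-4.6, 0.4, 6.5]
opening: 0.0426
```

Contact at z = 0.0408, as predicted. Releasing.

Call:
servo_tool:
  deltas:
    - [[0,0,0],[0,0,0],0.3]
    - [[0,0,0],[0,0,0],0.6]
    - [[0,0,0],[0,0,0],1]
    - [[0,0,0],[0,0,0],1]
    - [[-0.2,0,0],[0,0,0],1]

```text
time: 9.05
tool_pos: [0.6086, 0.0232, 0.0588]
tcp_rot: [-101.5, 89.8, 168.4]
force: [0.4, -0.3, 0.5]
opening: 0.0854
```

Call:
servo_tool:
  deltas:
    - [[-0.4,0,0],[0,0,0],1]
    - [[-0.4,0,0],[0,0,0],1]
    - [[-0.5,0,0],[0,0,0],1]
    - [[0,0,0],[0,0,0],1]
    - [[0,0,0],[0,0,0],1]

```text
time: 9.68
tool_pos: [0.6101, 0.023, 0.1907]
tcp_rot: [85.3, 89.9, -4.7]
force: [-0.8, 0.5, -1.4]
opening: 0.0854
```

```bash
python3 - <<'E'
from h import *
plan([.4652,.0965,.19],0)
overlay("pics/w4.png",[(.6094,.0223,.017,.037),(.6094,.0223,.077,.022),(.465,.0957,.09,.032)])
E
```

```text
t 9.675 pos [0.6101 0.023  0.1907] q [-10.1   7.5   3.   85.4   0.   80. ] open 0.08542553539822226
R
 [[ 0.0012  1.     -0.0011]
 [-0.0001 -0.0011 -1.    ]
 [-1.      0.0012  0.0001]]
shift in tool (share) [ 0.0049 -1.4502 -0.7337] shift in final tool [ 0.0067 -1.4494 -0.7353]
rotvec share [-0.0003  0.     -0.0004]
```

View pics/w4.png

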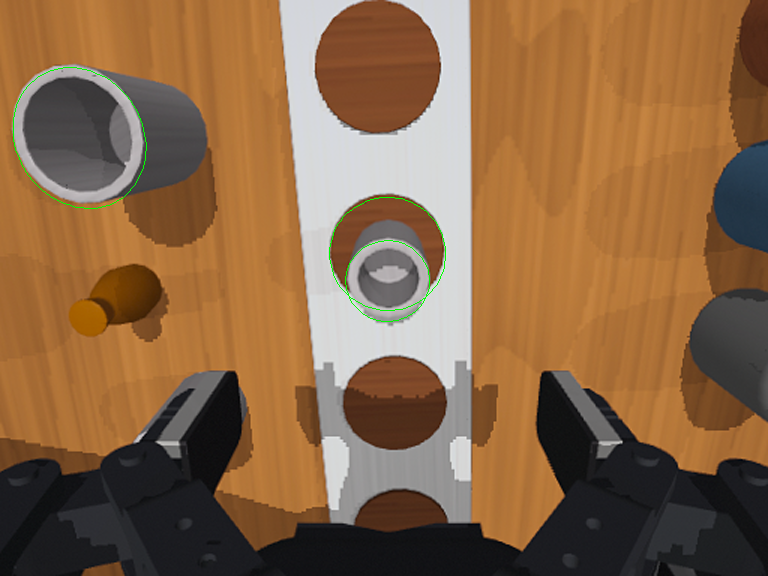

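C stands centred on its pad: the rim centre is at (388,279) and the overlay at (388,280). Mould A is next.

Call:
servo_tool:
  deltas:
    - [[0,-0.36,-0.18],[0,0,0],1]
    - [[0,-0.36,-0.19],[0,0,0],1]
    - [[0,-0.36,-0.19],[0,0,0],1]
    - [[0,-0.36,-0.18],[0,0,0],1]
    - [[0.2,0,0],[0,0,0],1]

```text
time: 10.35
tool_pos: [0.4648, 0.0982, 0.17]
tcp_rot: [96.6, 89.9, 6.7]
force: [1.0, -1.1, 0.2]
opening: 0.0855
```

Call:
servo_tool:
  deltas:
    - [[0.15,0,0],[0,0,0],1]
    - [[0,0,0],[0,0,0],1]
    - [[0,0,0],[0,0,0],1]
    - [[0,0,0],[0,0,0],1]
    - [[0,0,0],[0,0,0],1]

```text
time: 10.98
tool_pos: [0.4664, 0.097, 0.1552]
tcp_rot: [92.2, 90.0, 2.2]
force: [-0.8, -0.7, -0.9]
opening: 0.0854
```

```bash
python3 - <<'E'
from h import *
plan([.465,.0975,.041],0)
overlay("pics/w5.png",[(.465,.0957,.09,.032)])
E
```

```text
t 10.975 pos [0.4664 0.097  0.1552] q [ -4.  -16.2 -23.3  82.9   0.   86. ] open 0.08544691717509603
R
 [[ 0.0007  1.     -0.0013]
 [ 0.     -0.0013 -1.    ]
 [-1.      0.0007 -0.    ]]
shift in tool (share) [ 1.1421 -0.0147 -0.0048] shift in final tool [ 1.1422 -0.0139 -0.0048]
rotvec share [-0.0004 -0.     -0.0002]
```

View pics/w5.png

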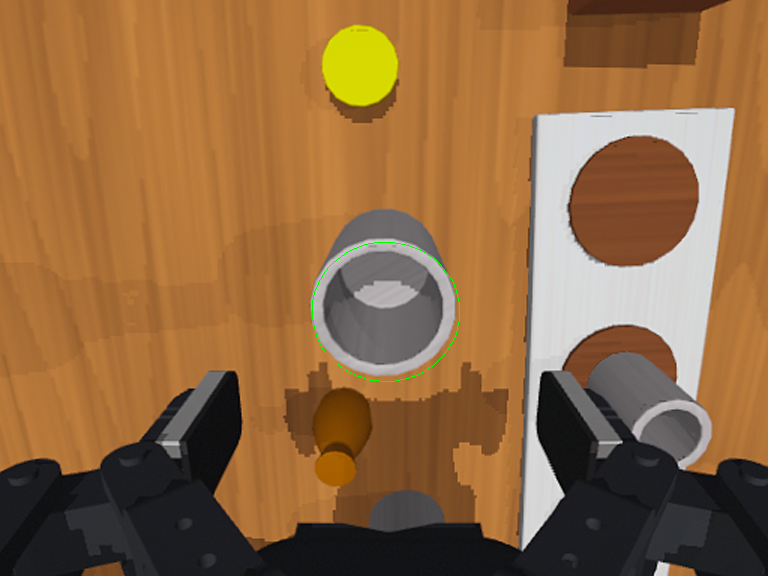

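Rim A is centred at (384,307) and the overlay at (386,312), so about 2 mm apart. Descending.

Call:
servo_tool:
  deltas:
    - [[0.25,-0.015,-0.003],[0,0,0],1]
    - [[0.3,0,0],[0,0,0],1]
    - [[0.3,0,0],[0,0,0],1]
    - [[0.25,0,0],[0,0,0],1]
    - [[0.04,0,0],[0,0,0],1]

```text
time: 11.65
tool_pos: [0.4633, 0.0975, 0.0394]
tcp_rot: [-95.8, 89.8, 174.1]
force: [0.0, 0.2, -0.1]
opening: 0.0858
```

Call:
servo_tool:
  deltas:
    - [[0,0,0],[0,0,0],1]
    - [[0,0,0],[0,0,0],-1]
    - [[0,0,0],[0,0,0],-1]
    - [[0,0,0],[0,0,0],-1]
    - [[0,0,0],[0,0,0],-1]

```text
time: 12.28
tool_pos: [0.4656, 0.0974, 0.0425]
tcp_rot: [86.1, 89.9, -4.0]
force: [-0.9, 0.2, 6.5]
opening: 0.0625
```

```bash
python3 - <<'E'
from h import *
plan([.6191,-.1963,.2],0)
overlay("pics/w6.png",[(.465,.0957,.09,.032)])
E
```

```text
t 12.275 pos [0.4656 0.0974 0.0425] q [ -4.  -13.3 -32.7  70.5  -0.   86.1] open 0.06249048560423128
R
 [[ 0.0024  1.     -0.0011]
 [-0.0002 -0.0011 -1.    ]
 [-1.      0.0024  0.0002]]
shift in tool (share) [-1.5706  1.5423  2.9353] shift in final tool [-1.5748  1.5353  2.9367]
rotvec share [-0.0004  0.0001 -0.0008]
```

View pics/w6.png

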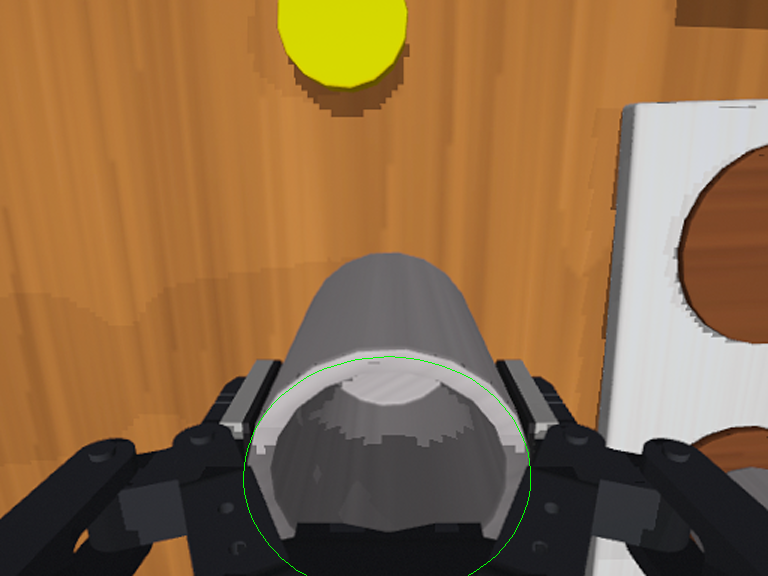

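Call:
servo_tool:
  deltas:
    - [[-0.1,0,0],[0,0,0],-1]
    - [[-0.4,0,0],[0,0,0],-1]
    - [[-0.4,0,0],[0,0,0],-1]
    - [[-0.4,0,0],[0,0,0],-1]
    - [[-0.15,0.1,0.2],[0,0,0],-1]

```text
time: 12.95
tool_pos: [0.4752, 0.078, 0.1892]
tcp_rot: [90.7, 89.8, 0.7]
force: [0.5, 0.9, -3.4]
opening: 0.063
```

Call:
servo_tool:
  deltas:
    - [[0,0.25,0.45],[0,0,0],-1]
    - [[0,0.25,0.45],[0,0,0],-1]
    - [[0,0.25,0.45],[0,0,0],-1]
    - [[0,0.25,0.45],[0,0,0],-1]
    - [[0,0.25,0.45],[0,0,0],-1]

```text
time: 13.58
tool_pos: [0.5998, -0.1492, 0.1862]
tcp_rot: [166.5, 90.0, 76.4]
force: [0.5, 0.5, -2.9]
opening: 0.0624
```

Call:
servo_tool:
  deltas:
    - [[0,0.15,0.3],[0,0,0],-1]
    - [[0,0.04,0.15],[0,0,0],-1]
    - [[0,0,0],[0,0,0],-1]
    - [[0,0,0],[0,0,0],-1]
    - [[0,0,0],[0,0,0],-1]

```text
time: 14.2
tool_pos: [0.618, -0.1916, 0.1861]
tcp_rot: [125.2, 90.0, 35.3]
force: [0.6, -0.3, -4.6]
opening: 0.0626
```

```bash
python3 - <<'E'
from h import *
plan([.6191,-.1957,.0595],0)
overlay("pics/w7.png",[(.6191,-.1975,.017,.037),(.6142,-.0876,.017,.037)])
im=vision.read_camera("side");cv2.imwrite("pics/side7.png",im[:,:,::-1])
im=vision.read_camera("scene");cv2.imwrite("pics/scene7.png",im[:,:,::-1])
E
```

```text
t 14.2 pos [ 0.618  -0.1916  0.1861] q [-28.8  14.    9.8  85.8   0.   61.2] open 0.06264419514492134
R
 [[ 0.0002  1.      0.0001]
 [ 0.0002  0.0001 -1.    ]
 [-1.      0.0002 -0.0002]]
shift in tool (share) [1.2664 0.0105 0.0417] shift in final tool [1.2664 0.0108 0.0414]
rotvec share [ 0.     -0.0001 -0.0001]
```

View pics/w7.png

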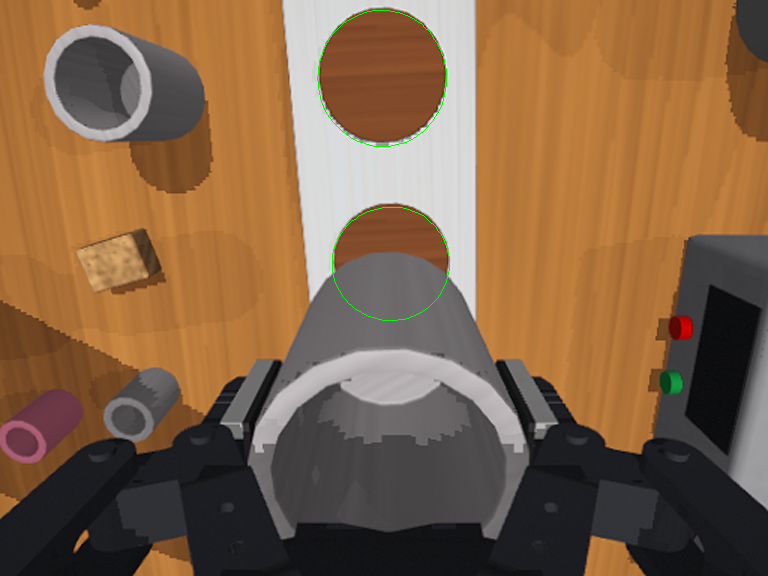

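View pics/scene7.png

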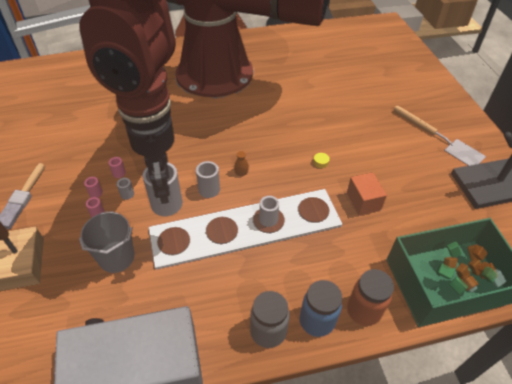

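Both pad overlays agree to about 2 mm. Lowering A.

Call:
servo_tool:
  deltas:
    - [[0.2,0.01,0.04],[0,0,0],-1]
    - [[0.35,0,0],[0,0,0],-1]
    - [[0.35,0,0],[0,0,0],-1]
    - [[0.2,0,0],[0,0,0],-1]
    - [[0.05,0,0],[0,0,0],-1]

```text
time: 14.98
tool_pos: [0.6182, -0.1962, 0.0688]
tcp_rot: [-121.6, 89.8, 148.3]
force: [-0.3, 0.7, -3.3]
opening: 0.0625
```

Call:
servo_tool:
  deltas:
    - [[0.02,0,0],[0,0,0],-1]
    - [[0,0,0],[0,0,0],-1]
    - [[0,0,0],[0,0,0],-1]
    - [[0,0,0],[0,0,0],-1]
    - [[0,0,0],[0,0,0],-1]

```text
time: 15.6
tool_pos: [0.6193, -0.1968, 0.0691]
tcp_rot: [75.8, 90.0, -14.3]
force: [-1.0, -0.4, -3.1]
opening: 0.0623
```

Call:
servo_tool:
  deltas:
    - [[0.03,0,-0.01],[0,0,0],-1]
    - [[0.03,0,0],[0,0,0],-1]
    - [[0.02,0,0],[0,0,0],-1]
    - [[0,0,0],[0,0,0],-1]
    - [[0,0,0],[0,0,0],-1]

```text
time: 16.23
tool_pos: [0.6192, -0.1958, 0.0609]
tcp_rot: [104.5, 90.0, 14.5]
force: [-0.4, 0.6, -3.4]
opening: 0.0628
```

Call:
servo_tool:
  deltas:
    - [[0.01,0,0],[0,0,0],-1]
    - [[0,0,0],[0,0,0],-1]
    - [[0.01,0,0],[0,0,0],-1]
    - [[0,0,0],[0,0,0],-1]
    - [[0,0,0],[0,0,0],-1]

```text
time: 16.85
tool_pos: [0.6193, -0.1958, 0.0596]
tcp_rot: [56.8, 90.0, -33.2]
force: [-5.0, 1.1, 5.1]
opening: 0.0626
```

Contact at z = 0.0596, where I expected it. Releasing.

Call:
servo_tool:
  deltas:
    - [[0,0,0],[0,0,0],0.7]
    - [[0,0,0],[0,0,0],1]
    - [[0,0,0],[0,0,0],1]
    - [[0,0,0],[0,0,0],1]
    - [[-0.1,0,0],[0,0,0],1]

```text
time: 17.48
tool_pos: [0.6186, -0.1954, 0.0682]
tcp_rot: [-122.7, 89.9, 147.3]
force: [0.3, -1.0, 0.0]
opening: 0.0857
```

Call:
servo_tool:
  deltas:
    - [[-0.2,0,0],[0,0,0],1]
    - [[-0.4,0,0],[0,0,0],1]
    - [[-0.4,0,0],[0,0,0],1]
    - [[-0.4,0,0],[0,0,0],1]
    - [[0,0,0],[0,0,0],1]

```text
time: 18.1
tool_pos: [0.6211, -0.1967, 0.2149]
tcp_rot: [61.7, 89.5, -28.3]
force: [-0.1, -0.2, 0.1]
opening: 0.0856
```

```bash
python3 - <<'E'
from h import *
plan([.479,-.0927,.2],0)
overlay("pics/w8.png",[(.6191,-.1975,.017,.037),(.6191,-.1975,.107,.032),(.479,-.0945,.075,.027)])
E
```

```text
t 18.1 pos [ 0.6211 -0.1967  0.2149] q [-29.1  14.3  13.1  88.3   0.   61. ] open 0.08561103373590759
R
 [[ 0.0072  1.     -0.0011]
 [-0.0039 -0.001  -1.    ]
 [-1.      0.0072  0.0039]]
shift in tool (share) [ 0.1344 -1.4226 -1.0392] shift in final tool [ 0.1486 -1.4205 -1.0401]
rotvec share [-0.0003  0.0012 -0.0023]
```

View pics/w8.png

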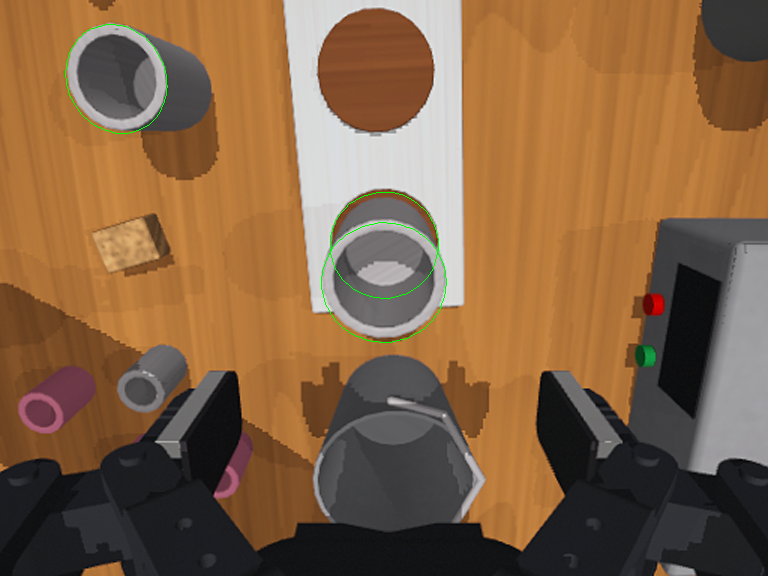

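A is centred too: rim at (384,280), overlay (384,282). Now mould B.

Call:
servo_tool:
  deltas:
    - [[0,-0.36,-0.26],[0,0,0],1]
    - [[0,-0.36,-0.26],[0,0,0],1]
    - [[0,-0.36,-0.26],[0,0,0],1]
    - [[0,-0.34,-0.26],[0,0,0],1]
    - [[0.3,0,0],[0,0,0],1]

```text
time: 18.77
tool_pos: [0.4768, -0.0905, 0.1804]
tcp_rot: [66.8, 89.8, -23.2]
force: [0.0, -0.2, -0.6]
opening: 0.0852
```

Call:
servo_tool:
  deltas:
    - [[0.3,0,0],[0,0,0],1]
    - [[0,0,0],[0,0,0],1]
    - [[0,0,0],[0,0,0],1]
    - [[0,0,0],[0,0,0],1]
    - [[0,0,0],[0,0,0],1]

```text
time: 19.4
tool_pos: [0.4778, -0.0918, 0.1497]
tcp_rot: [69.3, 89.9, -20.7]
force: [-0.5, -0.9, 0.7]
opening: 0.0859
```

```bash
python3 - <<'E'
from h import *
plan([.479,-.0927,.032],0)
overlay("pics/w9.png",[(.479,-.0945,.075,.027)])
E
```

```text
t 19.4 pos [ 0.4778 -0.0918  0.1497] q [-26.3 -14.3 -22.2  82.    0.   63.7] open 0.08592870612144038
R
 [[ 0.0011  1.     -0.0012]
 [-0.0004 -0.0012 -1.    ]
 [-1.      0.0011  0.0004]]
shift in tool (share) [1.1767 0.0111 0.0083] shift in final tool [1.1766 0.0124 0.0088]
rotvec share [-0.0004  0.0001 -0.0004]
```

View pics/w9.png

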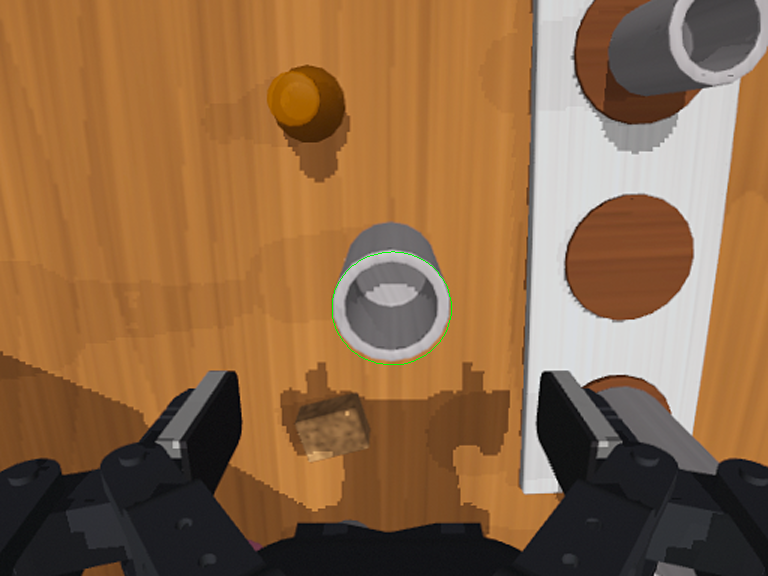

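Call:
servo_tool:
  deltas:
    - [[0.25,0.01,0.01],[0,0,0],1]
    - [[0.3,0,0],[0,0,0],1]
    - [[0.3,0,0],[0,0,0],1]
    - [[0.27,0,0],[0,0,0],1]
    - [[0.04,0,0],[0,0,0],1]

```text
time: 20.08
tool_pos: [0.4771, -0.092, 0.0313]
tcp_rot: [-118.1, 89.8, 151.8]
force: [0.0, -0.6, 0.6]
opening: 0.0854
```

Call:
servo_tool:
  deltas:
    - [[0,0,0],[0,0,0],1]
    - [[0,0,0],[0,0,0],-1]
    - [[0,0,0],[0,0,0],-1]
    - [[0,0,0],[0,0,0],-1]
    - [[0,0,0],[0,0,0],-1]

```text
time: 20.7
tool_pos: [0.4791, -0.093, 0.0343]
tcp_rot: [62.7, 89.9, -27.3]
force: [-0.9, 0.5, 7.1]
opening: 0.0531
```

```bash
python3 - <<'E'
from h import *
plan([.6145,-.0857,.18],0)
overlay("pics/w10.png",[(.479,-.0945,.075,.027)])
E
```

```text
t 20.7 pos [ 0.4791 -0.093   0.0343] q [-26.4 -10.5 -31.2  69.2  -0.   63.7] open 0.05308107478449446
R
 [[ 0.0018  1.     -0.0011]
 [-0.0009 -0.0011 -1.    ]
 [-1.      0.0018  0.0009]]
shift in tool (share) [-1.4546  1.3564 -0.073 ] shift in final tool [-1.457   1.3539 -0.0729]
rotvec share [-0.0004  0.0003 -0.0006]
```

View pics/w10.png

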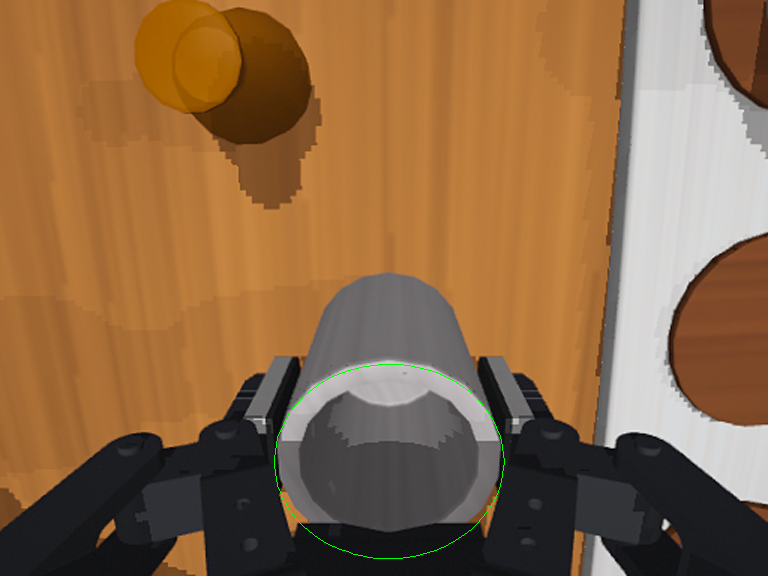

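Call:
servo_tool:
  deltas:
    - [[-0.1,0,0],[0,0,0],-1]
    - [[-0.35,0,0],[0,0,0],-1]
    - [[-0.4,0,0],[0,0,0],-1]
    - [[-0.15,0.3,-0.02],[0,0,0],-1]
    - [[0,0.35,-0.02],[0,0,0],-1]

```text
time: 21.38
tool_pos: [0.545, -0.0891, 0.1354]
tcp_rot: [67.7, 89.8, -22.4]
force: [0.5, 0.3, -4.0]
opening: 0.053
```

Call:
servo_tool:
  deltas:
    - [[0,0.4,-0.02],[0,0,0],-1]
    - [[0,0.3,-0.01],[0,0,0],-1]
    - [[0,0,0],[0,0,0],-1]
    - [[0,0,0],[0,0,0],-1]
    - [[0,0,0],[0,0,0],-1]

```text
time: 22.0
tool_pos: [0.6126, -0.0857, 0.1331]
tcp_rot: [-134.7, 90.0, 135.2]
force: [0.4, -0.1, -3.6]
opening: 0.0532
```

```bash
python3 - <<'E'
from h import *
plan([.6142,-.0859,.0513],0)
overlay("pics/w11.png",[(.6142,-.0876,.017,.037),(.6094,.0223,.017,.037)])
E
```

```text
t 22.0 pos [ 0.6126 -0.0857  0.1331] q [-20.1   9.4  -0.9  79.7   0.   70. ] open 0.053198805655740755
R
 [[-0.0001  1.     -0.0013]
 [ 0.0001 -0.0013 -1.    ]
 [-1.     -0.0001 -0.0001]]
shift in tool (share) [0.8177 0.0156 0.0018] shift in final tool [0.8177 0.0155 0.0018]
rotvec share [-0.0004 -0.      0.    ]
```

View pics/w11.png

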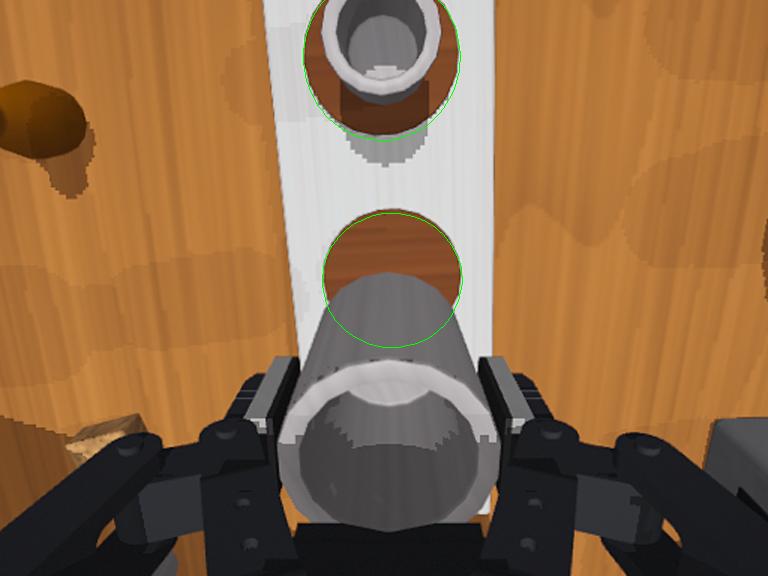

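Call:
servo_tool:
  deltas:
    - [[0.15,0.015,0],[0,0,0],-1]
    - [[0.3,0,0],[0,0,0],-1]
    - [[0.2,0,0],[0,0,0],-1]
    - [[0.06,0,0],[0,0,0],-1]
    - [[0,0,0],[0,0,0],-1]

```text
time: 22.68
tool_pos: [0.6147, -0.0857, 0.0617]
tcp_rot: [-126.8, 90.0, 143.1]
force: [-0.2, 0.1, -3.6]
opening: 0.0532
```

Call:
servo_tool:
  deltas:
    - [[0.02,0,0],[0,0,0],-1]
    - [[0,0,0],[0,0,0],-1]
    - [[0.02,0,0],[0,0,0],-1]
    - [[0,0,0],[0,0,0],-1]
    - [[0,0,0],[0,0,0],-1]

```text
time: 23.3
tool_pos: [0.6148, -0.0857, 0.0578]
tcp_rot: [146.6, 90.0, 56.5]
force: [0.8, -0.7, -4.3]
opening: 0.0532
```

Call:
servo_tool:
  deltas:
    - [[0.02,0,0],[0,0,0],-1]
    - [[0.02,0,0],[0,0,0],-1]
    - [[0.015,0,0],[0,0,0],-1]
    - [[0,0,0],[0,0,0],-1]
    - [[0,0,0],[0,0,0],-1]

```text
time: 23.92
tool_pos: [0.6148, -0.0857, 0.0523]
tcp_rot: [119.1, 90.0, 29.0]
force: [-0.3, -0.2, -4.5]
opening: 0.0529
```

Call:
servo_tool:
  deltas:
    - [[0.01,0,0],[0,0,0],-1]
    - [[0,0,0],[0,0,0],-1]
    - [[0.01,0,0],[0,0,0],-1]
    - [[0,0,0],[0,0,0],-1]
    - [[0,0,0],[0,0,0],-1]

```text
time: 24.55
tool_pos: [0.615, -0.0858, 0.0514]
tcp_rot: [67.9, 90.0, -22.2]
force: [-4.0, 1.3, 6.4]
opening: 0.0532
```

Contact at 0.0514, against 0.0513 predicted. Releasing and lifting.

Call:
servo_tool:
  deltas:
    - [[0,0,0],[0,0,0],0.5]
    - [[0,0,0],[0,0,0],0.8]
    - [[0,0,0],[0,0,0],0.8]
    - [[0,0,0],[0,0,0],0.8]
    - [[-0.1,0,0],[0,0,0],0.8]

```text
time: 25.18
tool_pos: [0.6141, -0.0855, 0.0598]
tcp_rot: [-113.5, 89.9, 156.4]
force: [-0.0, 0.3, -0.2]
opening: 0.0767
```

Call:
servo_tool:
  deltas:
    - [[-0.2,0,0],[0,0,0],0.8]
    - [[-0.4,0,0],[0,0,0],0.6]
    - [[-0.5,0,0],[0,0,0],0.4]
    - [[-0.4,0,0],[0,0,0],0.2]
    - [[0,0,0],[0,0,0],0.2]

```text
time: 25.8
tool_pos: [0.6168, -0.0864, 0.2163]
tcp_rot: [70.8, 89.5, -19.3]
force: [0.4, -0.9, 0.4]
opening: 0.0517
```

```bash
python3 - <<'E'
from h import *
plan([.4499,-.2915,.2],0)
overlay("pics/w12.png",[(.6142,-.0876,.017,.037),(.6142,-.0876,.092,.027),(.6094,.0223,.077,.022),(.4499,-.2932,.045,.017)])
E
```

```text
t 25.8 pos [ 0.6168 -0.0864  0.2163] q [-20.    9.2   7.5  87.8   0.   70.1] open 0.051663461437842936
R
 [[ 0.0077  1.     -0.001 ]
 [-0.0027 -0.001  -1.    ]
 [-1.      0.0077  0.0027]]
shift in tool (share) [ 0.1555 -1.6682  2.0522] shift in final tool [ 0.1628 -1.6691  2.0509]
rotvec share [-0.0003  0.0009 -0.0024]
```

View pics/w12.png

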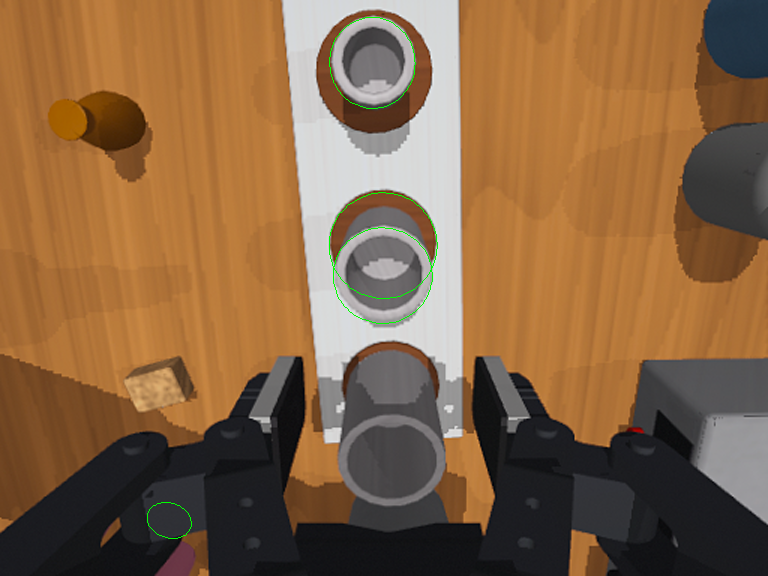

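B is centred (rim (384,274), overlay (384,276)). On to mould D with the jaws part open, because of the pink pieces.

Call:
servo_tool:
  deltas:
    - [[0,-0.35,0.42],[0,0,0],0.2]
    - [[0,-0.35,0.42],[0,0,0],0.2]
    - [[0,-0.35,0.42],[0,0,0],0.2]
    - [[0,-0.35,0.42],[0,0,0],0.2]
    - [[0,-0.26,0.36],[0,0,0],0.2]

```text
time: 26.48
tool_pos: [0.4468, -0.2904, 0.2096]
tcp_rot: [-137.7, 89.9, 132.2]
force: [0.8, 0.3, 0.8]
opening: 0.0511
```

Call:
servo_tool:
  deltas:
    - [[0.4,0,0],[0,0,0],0.2]
    - [[0.3,0,0],[0,0,0],0.2]
    - [[0,0,0],[0,0,0],0.2]
    - [[0,0,0],[0,0,0],0.2]
    - [[0,0,0],[0,0,0],0.2]

```text
time: 27.1
tool_pos: [0.4492, -0.29, 0.1419]
tcp_rot: [45.4, 89.9, -44.6]
force: [0.4, -0.1, -0.3]
opening: 0.0511
```

```bash
python3 - <<'E'
from h import *
plan([.4499,-.2915,.01],0)
overlay("pics/w13.png",[(.4499,-.2932,.045,.017)])
E
```

```text
t 27.1 pos [ 0.4492 -0.29    0.1419] q [-46.9  -5.5 -15.2  80.2   0.   43.2] open 0.0510873946046831
R
 [[ 0.0015  1.     -0.0007]
 [-0.0015 -0.0007 -1.    ]
 [-1.      0.0015  0.0015]]
shift in tool (share) [1.3187 0.0047 0.0131] shift in final tool [1.3187 0.0067 0.0151]
rotvec share [-0.0002  0.0005 -0.0005]
```

View pics/w13.png

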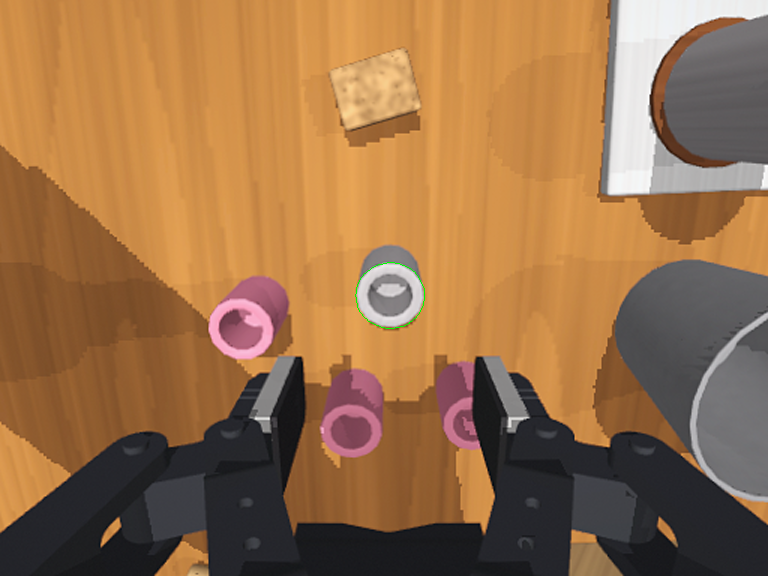

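The rim of D at (390,296) matches the overlay, and the fingers clear the pink pieces. Descending.

Call:
servo_tool:
  deltas:
    - [[0.3,0.005,0.013],[0,0,0],0.2]
    - [[0.35,0,0],[0,0,0],0.2]
    - [[0.35,0,0],[0,0,0],0.2]
    - [[0.25,0,0],[0,0,0],0.2]
    - [[0.03,0,0],[0,0,0],0.2]

```text
time: 27.78
tool_pos: [0.4484, -0.29, 0.0112]
tcp_rot: [-139.2, 89.9, 130.8]
force: [-0.8, -0.4, -0.1]
opening: 0.0514
```

Call:
servo_tool:
  deltas:
    - [[0,0,0],[0,0,0],0.2]
    - [[0,0,0],[0,0,0],-1]
    - [[0,0,0],[0,0,0],-1]
    - [[0,0,0],[0,0,0],-1]
    - [[0,0,0],[0,0,0],-1]

```text
time: 28.4
tool_pos: [0.4501, -0.2918, 0.0142]
tcp_rot: [46.4, 89.8, -43.7]
force: [-0.2, 1.3, 6.8]
opening: 0.0326
```

```bash
python3 - <<'E'
from h import *
plan([.6046,.1337,.17],0)
overlay("pics/w14.png",[(.4499,-.2932,.045,.017)])
E
```

```text
t 28.4 pos [ 0.4501 -0.2918  0.0142] q [-46.9  -0.7 -24.1  66.4   0.   43.1] open 0.03257237599237443
R
 [[ 0.0021  1.     -0.001 ]
 [-0.002  -0.001  -1.    ]
 [-1.      0.0021  0.002 ]]
shift in tool (share) [-1.5631  1.544  -4.2533] shift in final tool [-1.5578  1.5451 -4.2548]
rotvec share [-0.0003  0.0006 -0.0007]
```

View pics/w14.png

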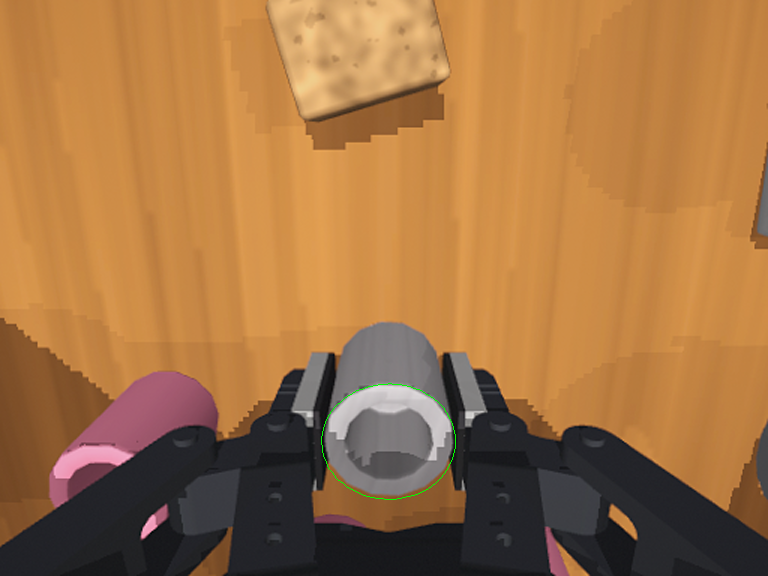

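Call:
servo_tool:
  deltas:
    - [[-0.1,0,0],[0,0,0],-1]
    - [[-0.4,0,0],[0,0,0],-1]
    - [[-0.5,0,0],[0,0,0],-1]
    - [[-0.4,0,0],[0,0,0],-1]
    - [[0,0.1,-0.3],[0,0,0],-1]

```text
time: 29.08
tool_pos: [0.4604, -0.2633, 0.1571]
tcp_rot: [44.3, 89.6, -45.9]
force: [-0.4, 1.9, -1.8]
opening: 0.0321
```

Call:
servo_tool:
  deltas:
    - [[0,0.17,-0.45],[0,0,0],-1]
    - [[0,0.17,-0.45],[0,0,0],-1]
    - [[0,0.17,-0.45],[0,0,0],-1]
    - [[0,0.17,-0.45],[0,0,0],-1]
    - [[0,0.17,-0.45],[0,0,0],-1]

```text
time: 29.7
tool_pos: [0.5448, -0.0344, 0.1532]
tcp_rot: [77.3, 90.0, -12.8]
force: [0.1, -0.7, -1.1]
opening: 0.0327
```

Call:
servo_tool:
  deltas:
    - [[0,0.17,-0.45],[0,0,0],-1]
    - [[0,0.17,-0.45],[0,0,0],-1]
    - [[0,0.15,-0.4],[0,0,0],-1]
    - [[0,0.1,-0.3],[0,0,0],-1]
    - [[0,0,0],[0,0,0],-1]

```text
time: 30.32
tool_pos: [0.6036, 0.126, 0.1528]
tcp_rot: [156.2, 90.0, 66.3]
force: [0.6, 0.5, -1.2]
opening: 0.0324
```

Call:
servo_tool:
  deltas:
    - [[0,0,-0.1],[0,0,0],-1]
    - [[0,0,0],[0,0,0],-1]
    - [[0,0,0],[0,0,0],-1]
    - [[0,0,0],[0,0,0],-1]
    - [[0,0,0],[0,0,0],-1]

```text
time: 30.95
tool_pos: [0.6035, 0.1337, 0.1523]
tcp_rot: [167.8, 90.0, 77.8]
force: [0.9, -0.5, -2.6]
opening: 0.0324
```

```bash
python3 - <<'E'
from h import *
plan([.6048,.1342,.0312],0)
overlay("pics/w15.png",[(.6045,.1322,.017,.037)])
E
```

```text
t 30.95 pos [0.6035 0.1337 0.1523] q [ 0.4  9.1  0.7 81.7  0.  90.5] open 0.03235888230693438
R
 [[ 0.      1.     -0.0015]
 [ 0.0001 -0.0015 -1.    ]
 [-1.      0.     -0.0001]]
shift in tool (share) [ 1.2112  0.0127 -0.0053] shift in final tool [ 1.2112  0.0127 -0.0053]
rotvec share [-0.0005 -0.     -0.    ]
```

View pics/w15.png

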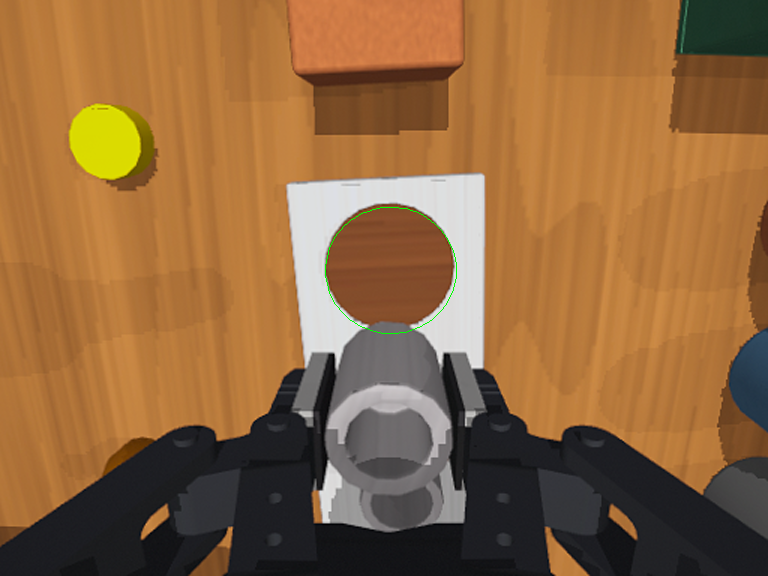

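Call:
servo_tool:
  deltas:
    - [[0.25,0.012,-0.007],[0,0,0],-1]
    - [[0.35,0,0],[0,0,0],-1]
    - [[0.35,0,0],[0,0,0],-1]
    - [[0.14,0,0],[0,0,0],-1]
    - [[0,0,0],[0,0,0],-1]

```text
time: 31.62
tool_pos: [0.6042, 0.1346, 0.0429]
tcp_rot: [-91.9, 89.9, 178.0]
force: [-0.3, 0.4, -2.0]
opening: 0.0324
```

Call:
servo_tool:
  deltas:
    - [[0.02,0,0],[0,0,0],-1]
    - [[0,0,0],[0,0,0],-1]
    - [[0,0,0],[0,0,0],-1]
    - [[0,0,0],[0,0,0],-1]
    - [[0,0,0],[0,0,0],-1]

```text
time: 32.25
tool_pos: [0.6048, 0.1347, 0.0414]
tcp_rot: [115.3, 90.0, 25.2]
force: [-0.2, 0.4, -1.1]
opening: 0.0325
```

Call:
servo_tool:
  deltas:
    - [[0.03,0,0],[0,0,0],-1]
    - [[0.03,0,0],[0,0,0],-1]
    - [[0.03,0,0],[0,0,0],-1]
    - [[0,0,0],[0,0,0],-1]
    - [[0,0,0],[0,0,0],-1]

```text
time: 32.88
tool_pos: [0.6048, 0.1347, 0.0324]
tcp_rot: [131.4, 90.0, 41.3]
force: [-0.3, 0.5, -2.0]
opening: 0.0325
```

Call:
servo_tool:
  deltas:
    - [[0.01,0,0],[0,0,0],-1]
    - [[0,0,0],[0,0,0],-1]
    - [[0.01,0,0],[0,0,0],-1]
    - [[0,0,0],[0,0,0],-1]
    - [[0,0,0],[0,0,0],-1]

```text
time: 33.5
tool_pos: [0.6048, 0.1347, 0.0312]
tcp_rot: [89.8, 90.0, -0.2]
force: [-4.1, 0.1, 6.3]
opening: 0.0327
```

Contact at 0.0312, as predicted. Releasing, lifting and moving clear.

Call:
servo_tool:
  deltas:
    - [[0,0,0],[0,0,0],0]
    - [[0,0,0],[0,0,0],0.4]
    - [[0,0,0],[0,0,0],0.4]
    - [[0,0,0],[0,0,0],0.4]
    - [[-0.1,0,0],[0,0,0],0.4]

```text
time: 34.12
tool_pos: [0.604, 0.1347, 0.0398]
tcp_rot: [-91.3, 89.9, 178.6]
force: [0.7, 0.9, 0.1]
opening: 0.0598
```

Call:
servo_tool:
  deltas:
    - [[-0.3,0,0],[0,0,0],0.4]
    - [[-0.5,0,0],[0,0,0],0.4]
    - [[-0.5,0,0],[0,0,0],0.4]
    - [[-0.5,0,0],[0,0,0],0.4]
    - [[0,0,0],[0,0,0],0.4]

```text
time: 34.75
tool_pos: [0.6069, 0.1347, 0.2263]
tcp_rot: [90.8, 89.5, 0.8]
force: [0.1, 1.0, 0.6]
opening: 0.0597
```

Call:
servo_tool:
  deltas:
    - [[0,-0.4,-0.3],[0,0,0],0.4]
    - [[0,-0.4,-0.3],[0,0,0],0.4]
    - [[0,-0.4,-0.3],[0,0,0],0.4]
    - [[0,-0.2,-0.3],[0,0,0],0.4]
    - [[0,0,0],[0,0,0],0.4]

```text
time: 35.38
tool_pos: [0.4634, 0.2564, 0.2204]
tcp_rot: [171.6, 90.0, 81.7]
force: [0.5, -0.5, 0.1]
opening: 0.0597
```

```bash
python3 - <<'E'
from h import *
M={"A":(.6191,-.1975,.09,.032),"B":(.6142,-.0876,.075,.027),"C":(.6094,.0223,.06,.022),"D":(.6045,.1322,.045,.017)}
print(arm.state()["time"],arm.state()["tool_pos"])
a=np.linspace(0,2*np.pi,90)
for n,bx in (("scene",(150,160,340,260)),("side",(170,90,300,260))):
    im=vision.read_camera(n)[:,:,::-1].copy(); cv2.imwrite(f"pics/{n}_f.png",im)
    p=vision.camera_params(n); x0,y0,x1,y1=bx; s=4 if n=="scene" else 3.5
    c=cv2.resize(im[y0:y1,x0:x1],None,fx=s,fy=s,interpolation=cv2.INTER_CUBIC)
    for x,y,h,r in M.values():
        for z,rr in((.017,.037),(.017+h,r)):
            q=proj(p,p["T"],np.c_[x+rr*np.cos(a),y+rr*np.sin(a),z+0*a])
            cv2.polylines(c,[((q-[x0,y0]+.5)*s-.5).round().astype(int)],True,(0,255,0),1)
    cv2.imwrite(f"pics/{n}_fo.png",c)
E
```

```text
35.375 [0.4634 0.2564 0.2204]
```

View pics/scene_fo.png

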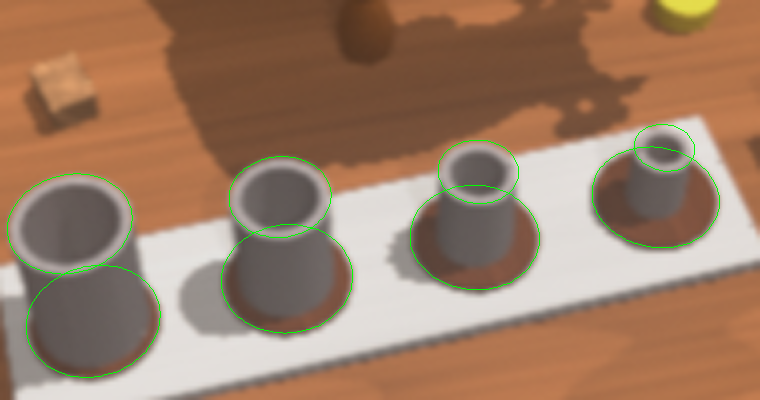

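View pics/side_fo.png

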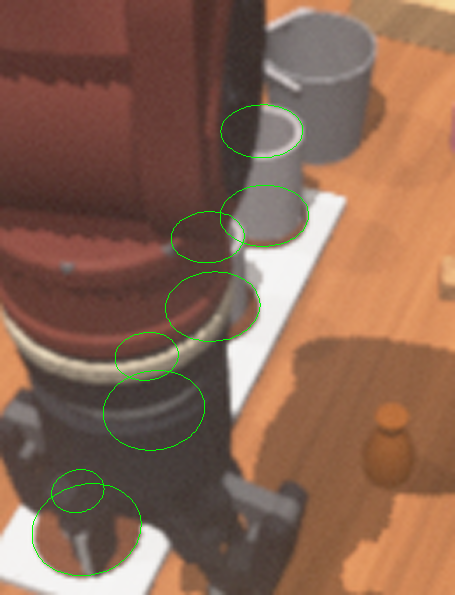

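View pics/scene_f.png

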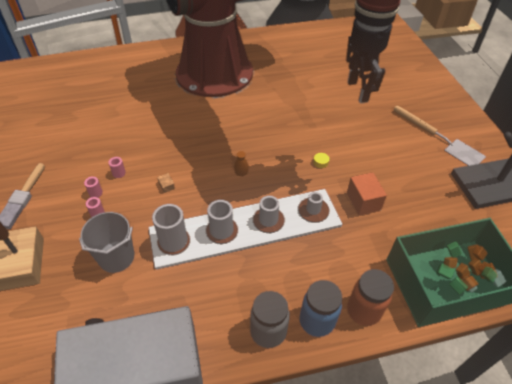

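The scene view shows all four moulds within about 1 px of their pad centres, and the vase still at (241,163). The arm blocks the side view, so I'll swing it away for a second check.

Call:
servo_tool:
  deltas:
    - [[0,-0.35,-0.5],[0,0,0],0.4]
    - [[0,-0.35,-0.5],[0,0,0],0.4]
    - [[0,-0.35,-0.5],[0,0,0],0.4]
    - [[0,-0.35,-0.5],[0,0,0],0.4]
    - [[0,-0.35,-0.5],[0,0,0],0.4]

```text
time: 36.1
tool_pos: [0.2902, 0.506, 0.2201]
tcp_rot: [87.9, 90.0, -2.2]
force: [1.1, -0.7, -0.7]
opening: 0.0595
```

```bash
python3 - <<'E'
from h import *
M={"A":(.6191,-.1975,.09,.032),"B":(.6142,-.0876,.075,.027),"C":(.6094,.0223,.06,.022),"D":(.6045,.1322,.045,.017)}
print(arm.state()["time"],arm.state()["tool_pos"])
a=np.linspace(0,2*np.pi,90)
n="side";x0,y0,x1,y1=170,90,300,260;s=3.5
im=vision.read_camera(n)[:,:,::-1].copy(); p=vision.camera_params(n)
old=cv2.imread("pics/side0.png")
c=cv2.resize(im[y0:y1,x0:x1],None,fx=s,fy=s,interpolation=cv2.INTER_CUBIC)
for x,y,h,r in M.values():
    for z,rr in((.017,.037),(.017+h,r)):
        q=proj(p,p["T"],np.c_[x+rr*np.cos(a),y+rr*np.sin(a),z+0*a])
        cv2.polylines(c,[((q-[x0,y0]+.5)*s-.5).round().astype(int)],True,(0,255,0),1)
cv2.imwrite("pics/side_g.png",c)
E
```

```text
36.1 [0.2902 0.506  0.2201]
```

View pics/side_g.png

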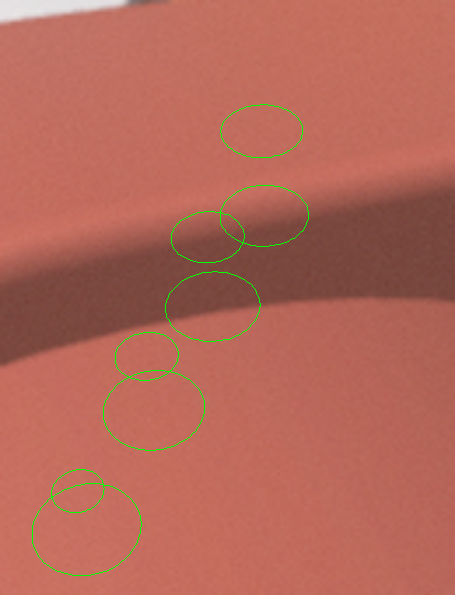

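Call:
servo_tool:
  deltas:
    - [[0,-0.35,-0.26],[0,0,0],0.4]
    - [[0,-0.35,-0.26],[0,0,0],0.4]
    - [[0,-0.3,0.1],[0,0,0],0.4]
    - [[0,0,0],[0,0,0],0.4]
    - [[0,0,0],[0,0,0],0.4]

```text
time: 36.78
tool_pos: [0.1915, 0.547, 0.2202]
tcp_rot: [96.2, 90.0, 6.1]
force: [-0.5, 0.2, 0.2]
opening: 0.0598
```

```bash
python3 - <<'E'
from h import *
M={"A":(.6191,-.1975,.09,.032),"B":(.6142,-.0876,.075,.027),"C":(.6094,.0223,.06,.022),"D":(.6045,.1322,.045,.017)}
print(arm.state()["time"],arm.state()["tool_pos"])
a=np.linspace(0,2*np.pi,90)
n="side";x0,y0,x1,y1=170,90,300,260;s=3.5
im=vision.read_camera(n)[:,:,::-1].copy(); p=vision.camera_params(n)
c=cv2.resize(im[y0:y1,x0:x1],None,fx=s,fy=s,interpolation=cv2.INTER_CUBIC)
for x,y,h,r in M.values():
    for z,rr in((.017,.037),(.017+h,r)):
        q=proj(p,p["T"],np.c_[x+rr*np.cos(a),y+rr*np.sin(a),z+0*a])
        cv2.polylines(c,[((q-[x0,y0]+.5)*s-.5).round().astype(int)],True,(0,255,0),1)
cv2.imwrite("pics/side_h.png",c)
E
```

```text
36.775 [0.1915 0.547  0.2202]
```

View pics/side_h.png

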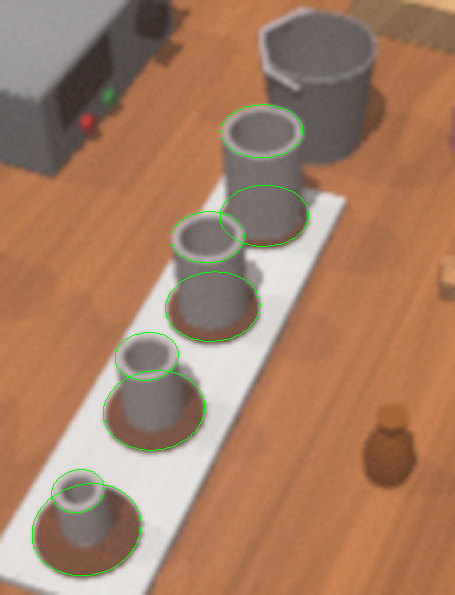

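The side view agrees: all four rims sit in their predicted circles to about 1–2 mm, and the vase is unmoved. Handing in.

```bash
python3 - <<'E'
from rig import arm
print(arm.sign_off())
E
```

```text
the job is handed in; nothing more can be done
None
```

The four moulds now stand upright on their pads in the order A, B, C, D, from the pail to the brick. I handed the job in at about 37 s on the robot's clock. `sign_off` gives no verdict, so the result rests on my own checks.

- **Placing:** I lowered each mould in small steps until it touched its pad. Contact came within about 0.1 mm of the height worked out from the grasp, and I let go only then.
- **Last checks:** with predicted rims and pads drawn over the final scene and side pictures, all four moulds lay within about 1–2 mm of their pad centres. The vase had not visibly moved, and the pink look-alikes were not touched.
- **Disagreements:** the wrist camera put things about 2 mm further in +y than the fixed cameras did. That is within the stated calibration, and I allowed for it when placing. Two-view heights came out 0–3 mm below the stated ones.
- **Failed check:** the arm blocked the first two side-view checks. I moved it clear, and the third one worked.

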